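Scalded jar lids through the lid turner

ROBOT

A 6-joint arm with a two-finger parallel gripper is mounted at the origin on the work surface. World frame = base frame: x ahead of the robot, y to its left, z up, the work surface at z = 0. Lengths are in mm, angles in rad, forces in N, time in s.
With the tool pointing down it reaches from about 300 to 775 mm from the base axis. Payload 14.6 kg.
Tool frame: the origin (TCP) lies on the front face of the gripper's body, between the roots of the fingers; the fingertips stand 97 mm ahead of it and the grasp point (between the pads) lies 78 mm ahead of it; z points along the fingers, y is the direction in which the jaws open and shut (so a half turn about z gives the same grasp; the last joint's range is limited). The gripper opens to 94 mm and grips with 3 to 60 N. Pads are 16 mm wide; open, the fingers measure 119 mm over their backs; the gripper's body (75 mm by 177 mm) begins 78 mm behind the grasp point.
Start: joints at [1.069, 0.3, 1.521, -0, 1.321, -0.067], TCP at [231.672, 498.817, 302.646] pointing down, gripper open.
Joint ranges: [-3.03, 3.03], [-0.79, 2.21], [0.23, 2.52], [-1.04, 4.18], [0, 3.07], [-2.55, 2.55]. Speed limits (rad/s): [2.22, 2.22, 2.57, 3.14, 3.14, 3.14].

INTERFACE

Orientations are given as a unit quaternion [x, y, z, w].
In Python, from plant import env gives the robot as it stands.
- The arm moves only by the tool drive_tool, never from a script. Its argument "commands" is a list of rows, each an object with "linear": the shift along the world's x, y, z in mm, a list of three; "angular": the turn, a rotation vector about the world's x, y, z in degrees, a list of three; "grip": the closure, from 0 (fully open) to 1 (shut). A call has 1 to 8 rows; each row is the pose to reach, as a shift and turn from the pose commanded when the call began; what a row does not reach only later rows make up. A row lasts 1/10 s, in which the tool goes at most 50 mm and 8.59 degrees, less where a joint would pass 70% of its speed; a pose out of reach is approached as far as the arm can. A call with a gripper value outside its range is refused whole. The fingers move at their own pace and stop on an object; "newtons" is the grip in N (left out, the last holds). Time passes only in rows, so rows that repeat a pose let the fingers close. It gives the time, the measured TCP pose, the force and the opening at its end, in the units of the state.
- env.get_state(): the state, without advancing time (a new reading comes with each control period).
- env.get_image(name): name is "side" or "top" or "wrist"; returns a dict with "pixels" (420x560x3 uint8, blue, green, red), "z_map" (420x560 float32, mm along the optical axis (not along the pixel's ray), 0 where there is no reading), "mtx" (3x3 intrinsics, pixels), "eye" and "rotation" of the camera in the world. Camera axes: x right, y up, looking along -z (the intrinsics and any distortion apply to the point x, -y, -z); pixel columns grow to the right and rows downward; lengths in mm; the calibration is good to about 2 mm. A picture is of the moment at which its call begins.
- env.sign_off(): hands the job in, once; it reports no verdict.
The state is a dict: "t": time; "joint_positions": joint angles; "qd": joint speeds; "joint_torque": joint torques, N m; "eef_pos": TCP position; "tcp_rot": TCP orientation; "force": force on the tool from outside, world axes, zero at the start; "moment": the same for the moment, N m; "width": finger opening in mm.
Only numpy, scipy, OpenCV 4.12 (cv2) and the standard library are available. Lean on these libraries where they do the work, as an engineer would, in place of code of your own. Each camera call takes 0.05 s, during which the arm holds its last target.

TASK

The jar lids standing in the pan are scalded: slide the pan along the hob, without lifting or tipping it, from the red cooking ring to the middle of the white resting ring, then take every lid out of its rack and drop it on edge into the mouth of the lid turner with its gold face towards the turner's back (away from the lane), so that the twisted rails turn it half over and it comes to lie gold side up in the lane; put nothing into the lane by hand and do not touch the lids that lie there. Then slide the emptied pan back on to the middle of the red ring, again without lifting it, and put the wooden lid on it so that it sits level inside the rim. Leave the lunch box, the teacup and the open glass jars where they are.

Things in the scene. Friction and masses are not known exactly. Their poses are not given: they have to be found in the camera images.
- cook_ring (a point): centre, on the counter surface (z = 0), of the red cooking ring printed on the black glass hob: ring 204 mm across, with a smaller red ring (120 mm) inside it. The hob glass, 300 x 520 mm, is flush with the birch counter.
- rest_ring (a point): centre, on the counter surface, of the single white resting ring (204 mm across) on the same hob, 225 mm to the right (-y, as the robot sees it) of the red one.
- pan_centre (a point): centre of the loose shallow steel pan, 22.5 mm above its flat underside. Rim 200 mm across, 45 mm high, walls 3 mm; 0.4 to 0.75 kg; slides easily on the glass. x axis away from the handle, z up. A wire lid rack is fixed in it: 2 x 2 places at x = -31, +31 mm, y = -27, +27 mm from here; its wires end 37.5 mm above the pan's underside. Inside 192 mm wide just below the rim.
- pan_handle (a point): grip point on the pan's straight black stick handle, 155 mm from the pan's axis along its -x, 44 mm above the counter (middle of its height). The handle runs level and radially from 132 to 277 mm from the axis, 22 mm wide, 16 mm high. Axes as the pan's. Drawn sideways by it the pan follows but may swing a little about the grip: look again after letting go.
- lid1_centre (a point): centre of a loose jar lid, 43 mm across, 10 mm thick, 14 g: gold outside, white liner inside; x axis = lid axis, out of the gold face. Starts on edge in the rack in the pan, gold face towards the handle, centre 41.5 mm above the pan's underside (top 18 mm above the rim, wires up to 37.5 mm). Two to four are present, the others None.
- lid2_centre (a point): centre of a loose jar lid, 43 mm across, 10 mm thick, 14 g: gold outside, white liner inside; x axis = lid axis, out of the gold face. Starts on edge in the rack in the pan, gold face towards the handle, centre 41.5 mm above the pan's underside (top 18 mm above the rim, wires up to 37.5 mm). Two to four are present, the others None.
- lid3_centre (a point): centre of a loose jar lid, 43 mm across, 10 mm thick, 14 g: gold outside, white liner inside; x axis = lid axis, out of the gold face. Starts on edge in the rack in the pan, gold face towards the handle, centre 41.5 mm above the pan's underside (top 18 mm above the rim, wires up to 37.5 mm). Two to four are present, the others None.
- lid4_centre (a point): centre of a loose jar lid, 43 mm across, 10 mm thick, 14 g: gold outside, white liner inside; x axis = lid axis, out of the gold face. Starts on edge in the rack in the pan, gold face towards the handle, centre 41.5 mm above the pan's underside (top 18 mm above the rim, wires up to 37.5 mm). Two to four are present, the others None.
- turner: lid turner: fixed steel stand, origin on the counter under the middle of its mouth, x along the delivery lane (away from the robot). Six rails form a slot that drops from the mouth, twists half a turn about the vertical from 282 to 132 mm height and bends forward into the lane. Base plate x = -60 to 275 mm, 106 mm wide; two flat uprights at y = +49, -49 mm, 272 mm high.
- turner_mouth (a point): centre of the funnel's top, 304 mm above the counter; axes as the turner's. Opening about 56 (x) by 84 mm (y), narrowing 22 mm lower to a slot 20 (x) by 52 mm (y): a lid goes in on edge, its axis along x. Let go with its lower edge in the funnel it falls through in half a second. Gold face towards -x at the mouth: gold side up in the lane; otherwise white side up.
- lane_middle (a point): middle of the turner's single-file lane (floor, side rails and two keep-over rails), axes as the turner's. It slopes down 15 degrees along the turner's +x from x = 41 to 253 mm, to a stop. Lids queue in it on their own: the first one's centre rests at x = 232 mm, 22 mm high, the fourth's at x = 107 mm, 56 mm high (turner frame).
- wood_lid_bar (a point): middle of the bar handle of the loose round wooden lid, 28 mm above its underside. Plate 208 mm across, 10 mm thick, with a plug below it, 168 mm across and 5 mm thick, that goes inside the pan's rim. Bar along the lid's x: 110 long, 22 wide, from 15 to 41 mm above the underside; about 0.26 kg. Starts flat on the counter right of the turner. Seated on the pan this point is 68 mm up.
- lunch_box: bystander: closed stainless lunch box with clips, 124 x 174 x 58 mm; origin under its middle.
- teacup: bystander: white ceramic teacup, 74 mm across, 60 mm high; origin under its middle.
- jar1: bystander: open glass jar, 52 mm across, 80 mm high; origin under its middle.
- jar2: bystander: a second such jar.

How it is judged:
By the outcome, as a careful person would: the job done as asked, in the order asked, and still so for the second after the job is handed in, with the robot touching nothing.
Of lid1, lid2, lid3, lid4 only 2 to 4 are there at a start; the rules pass over those that are not, and their reading is None.
At some moment in a run one of pan, wood_lid may be knocked a few centimetres aside while the robot is not near it.
It also fails if it takes over 210 s, if anything falls off the work surface, if the arm or the gripper's body presses on something with over 40 N, if the wrist force passes 120 N, or if a joint passes its speed limit or range.

## Working session

There is one attempt and no reset: what is moved stays moved. The work goes in short steps, Python scripts to look and compute and a tool call to move; the robot and the scene stay as the last step left them, time stands still between calls to the robot, and variables do not carry over. Pictures are saved under pics/ and viewed, and the job is handed in when it is done.

Besides the shell and the picture viewer there is one more tool, called after "Emit:" in YAML: its name, and indented under it one key for each argument. drive_tool: Moves the arm, as the interface text tells. Its arguments: {"type":"object","properties":{"commands":{"type":"array","items":{"type":"object","properties":{"linear":{"type":"array","items":{"type":"number"}},"angular":{"type":"array","items":{"type":"number"}},"grip":{"type":"number"}}}},"newtons":{"type":"number"}},"required":["commands"]}

```bash
ls; mkdir -p pics; cat > h.py <<'E'
import numpy as np, cv2, pickle
from plant import env
from scipy.spatial.transform import Rotation as R
def shot(name, tag):
    im=env.get_image(name); im={k:(np.array(v) if not isinstance(v,str) else v) for k,v in im.items()}
    cv2.imwrite(f'pics/{tag}.png',im['pixels']); pickle.dump(im,open(f'pics/{tag}.pkl','wb')); return im
def load(tag): return pickle.load(open(f'pics/{tag}.pkl','rb'))
def rot(im):
    r=np.array(im['rotation'],float)
    return r if r.shape==(3,3) else R.from_quat(r).as_matrix()
def ray(im,u,v):
    K=im['mtx']; d=np.array([(u-K[0,2])/K[0,0],-(v-K[1,2])/K[1,1],-1.0]); return np.array(im['eye'],float), rot(im)@d
def plane(im,u,v,z):
    e,d=ray(im,u,v); s=(z-e[2])/d[2]; return e+s*d
def pt(im,u,v):
    e,d=ray(im,u,v); return e+d*im['z_map'][int(round(v)),int(round(u))]
def proj(im,p):
    q=rot(im).T@(np.array(p,float)-im['eye']); K=im['mtx']; return K[0,0]*q[0]/-q[2]+K[0,2], K[1,2]-K[1,1]*q[1]/-q[2]
def cloud(im):
    h,w=im['z_map'].shape; u,v=np.meshgrid(np.arange(w),np.arange(h)); K=im['mtx']
    d=np.stack([(u-K[0,2])/K[0,0],-(v-K[1,2])/K[1,1],-np.ones_like(u,float)],-1)@rot(im).T
    P=im['eye']+d*im['z_map'][...,None]; P[im['z_map']==0]=np.nan; return P
E
python3 - <<'E'
from h import *
for n in ['top','side','wrist']:
    im=shot(n,n+'0'); print(n,[k for k in im],im['mtx'].tolist(),im['eye'],np.array(im['rotation']).tolist())
print(env.get_state())
E
```

```text
pics
top ['pixels', 'z_map', 'mtx', 'eye', 'rotation'] [[417.83887150922266, 0.0, 273.71590466371583], [0.0, 417.83887150922266, 209.88819840873055], [0.0, 0.0, 1.0]] [ 268.67422618  -15.95511423 1308.99362198] [0.08408420702901764, -0.08136362129046865, -0.6917329597254893, 0.7126116191083449]
side ['pixels', 'z_map', 'mtx', 'eye', 'rotation'] [[523.8216966903033, 0.0, 276.3541843333138], [0.0, 523.8216966903033, 211.0522196050648], [0.0, 0.0, 1.0]] [ -95.69456836 1144.89425456  996.7464296 ] [-0.12507230780689568, 0.47967647547123615, 0.8452181804584539, -0.1996838103649118]
wrist ['pixels', 'z_map', 'mtx', 'eye', 'rotation'] [[323.0356906797548, 0.0, 284.87400322894445], [0.0, 323.0356906797548, 217.4851297087036], [0.0, 0.0, 1.0]] [156.6693166  534.09818294 385.30890841] [-0.12085543899821166, -0.07669637081357587, 0.5330253663613909, 0.8339038244209467]
{'t': 0.15, 'joint_positions': array([ 1.06938644e+00,  3.00343569e-01,  1.52142574e+00, -2.33548408e-05,
        1.32071802e+00, -6.65991684e-02]), 'qd': array([-1.17245987e-04, -6.07554117e-05, -1.58683787e-03, -9.96810312e-05,
        8.32899409e-04, -1.29016277e-03]), 'joint_torque': array([-3.61190109e-05, -5.31959152e+01, -3.52821851e+01,  7.07961945e-02,
        2.36217503e-02, -3.92478728e-05]), 'eef_pos': array([231.63213479, 498.7193724 , 302.22196671]), 'tcp_rot': array([ 2.15693939e-01,  9.76460918e-01, -4.32589158e-04, -1.14485641e-04]), 'force': array([ 0.50217461, -1.26879544, -0.34871719]), 'moment': array([-0.02147121, -0.02330307, -0.04303212]), 'width': 94.1928196036925}
```

View pics/top0.png

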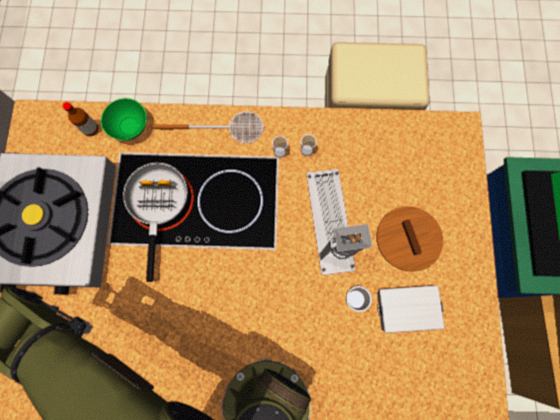

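View pics/side0.png

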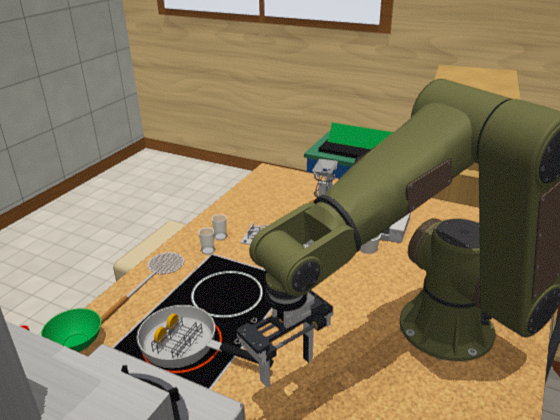

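View pics/wrist0.png

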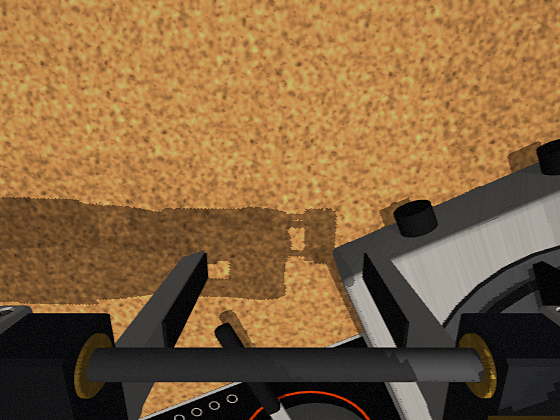

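The top view shows the pan at about (157,195) with its handle running down to (151,278). The white ring is at (230,201), the turner mouth at (351,238) and the wooden lid at (410,238). Next I'll zoom in and measure.

```bash
python3 - <<'E'
from h import *
im=load('top0'); p=im['pixels']
a=cv2.resize(p[140:300,100:270],None,fx=3.5,fy=3.5,interpolation=cv2.INTER_CUBIC); cv2.imwrite('pics/pan_z.png',a)
a=cv2.resize(p[130:340,270:450],None,fx=2.8,fy=2.8,interpolation=cv2.INTER_CUBIC); cv2.imwrite('pics/tur_z.png',a)
P=cloud(im)
# rings: project to plane z=0
hsv=cv2.cvtColor(p,cv2.COLOR_BGR2HSV)
reg=np.zeros(p.shape[:2],bool); reg[155:248,112:278]=1
def fit(pts):
    A=np.c_[2*pts,np.ones(len(pts))]; b=(pts**2).sum(1); s=np.linalg.lstsq(A,b,rcond=None)[0]; return s[:2],np.sqrt(s[2]+s[:2]@s[:2])
w=reg&(hsv[...,1]<60)&(hsv[...,2]>110); w[:,:195]=0; w[235:]=0; w[:,268:]=0
v,u=np.nonzero(w); q=np.array([plane(im,a,b,0)[:2] for a,b in zip(u,v)]);c,r=fit(q)
for _ in range(3):
    k=abs(np.linalg.norm(q-c,axis=1)-r)<8; c,r=fit(q[k])
print('white',c,r,k.sum())
rd=reg&((hsv[...,0]<10)|(hsv[...,0]>170))&(hsv[...,1]>150)&(hsv[...,2]>110)
v,u=np.nonzero(rd); q=np.array([plane(im,a,b,0)[:2] for a,b in zip(u,v)]);print(len(q));
# known radius fit
from scipy.optimize import least_squares
s=least_squares(lambda c:np.linalg.norm(q-c,axis=1)-r,c+[0,225],loss='soft_l1'); print('red',s.x,abs(s.fun).max(),np.linalg.norm(s.x-c))
# hob rectangle direction
blk=(hsv[...,2]<50).astype(np.uint8); blk[:, :105]=0;blk[:150]=0;blk[252:]=0;blk[:,285:]=0
v,u=np.nonzero(blk); q=np.array([plane(im,a,b,0)[:2] for a,b in zip(u,v)],np.float32); print(cv2.minAreaRect(q))
# heights
for (n,u,v) in [('mouth',351,238),('bar',410,238),('handle',151,265),('rim',124,195)]: print(n,pt(im,u,v))
E
```

```text
white [609.30514717 137.2340008 ] 102.2187041370995 457
175
red [609.30901425 362.00295121] 4.084389692949543 224.76895044642845
((596.20654296875, 272.25189208984375), (318.96051025390625, 558.3517456054688), 0.028443126007914543)
mouth [ 496.82144928 -253.57770854    0.99046611]
bar [ 495.33976982 -427.57673011   40.35348932]
handle [387.83120008 355.36760165  54.91271239]
rim [604.3770751  464.09982023  45.88458924]
```

View pics/pan_z.png

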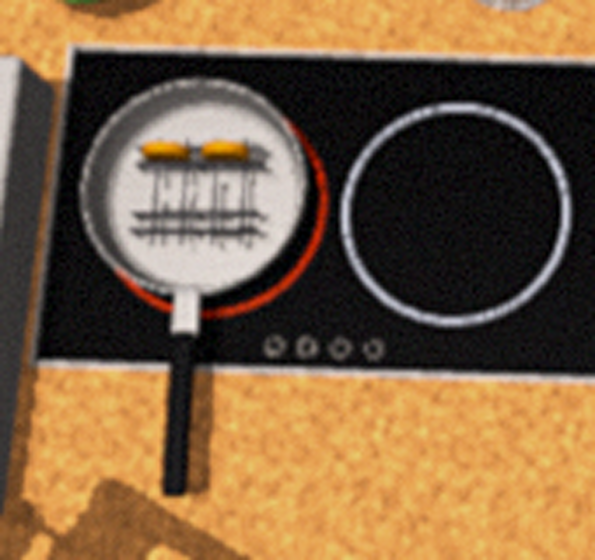

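View pics/tur_z.png

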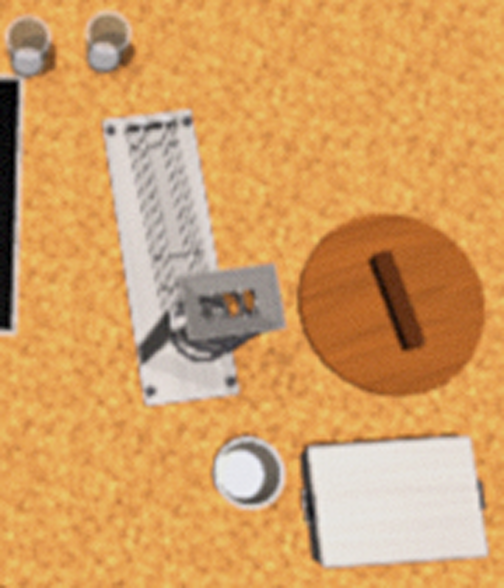

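The top view shows two lids, at zoom pixels (165,150) and (225,150). Both are in the far row and the lane is empty. Next: the pan, turner, wooden lid and bystanders.

```bash
cat >> h.py <<'E'
from scipy.optimize import least_squares
def panpose(im,handle_only=False):
    P=cloud(im); hsv=cv2.cvtColor(im['pixels'],cv2.COLOR_BGR2HSV)
    hob=(P[...,0]>330)&(P[...,0]<760)&(P[...,1]>0)&(P[...,1]<520)
    m=hob&(P[...,2]>38)&(P[...,2]<52)&(hsv[...,1]<70)&(hsv[...,2]>60)
    v,u=np.nonzero(m); q=np.array([plane(im,a,b,45)[:2] for a,b in zip(u,v)])
    c=np.median(q,axis=0)
    for s in (30,12,6):
        k=abs(np.linalg.norm(q-c,axis=1)-98.5)<s
        c=least_squares(lambda c:np.linalg.norm(q[k]-c,axis=1)-98.5,c,loss='soft_l1').x
    b=hob&(P[...,2]>40)&(P[...,2]<62)&(hsv[...,2]<70)
    v,u=np.nonzero(b); h=np.array([plane(im,a,bb,52)[:2] for a,bb in zip(u,v)])
    r=np.linalg.norm(h-c,axis=1); h=h[(r>135)&(r<280)]; r=r[(r>135)&(r<280)]
    hc=h.mean(0); 
    d=h-hc; w,V=np.linalg.eigh(d.T@d); ax=V[:,1]; ax=ax*np.sign(ax@(c-hc))
    far=hc-c; far/=-np.linalg.norm(far)
    return dict(c=c,n=k.sum(),nh=len(h),ax=np.degrees(np.arctan2(*ax[::-1])),rad=np.degrees(np.arctan2(*far[::-1])),grip=c-155*far,hmax=r.max())
E
python3 - <<'E'
from h import *
im=load('top0'); p=im['pixels'];P=cloud(im)
print(panpose(im))
hsv=cv2.cvtColor(p,cv2.COLOR_BGR2HSV)
m=(P[...,2]>285)&(P[...,2]<320)&(P[...,1]<-100)&(P[...,1]>-400)&(P[...,0]>300)
v,u=np.nonzero(m); print(len(u),u.min(),u.max(),v.min(),v.max(),np.nanmedian(P[m],0))
q=np.array([plane(im,a,b,304)[:2] for a,b in zip(u,v)],np.float32); print('funnel',cv2.minAreaRect(q))
# base plate
m=(P[...,2]>-8)&(P[...,2]<130)&(hsv[...,1]<50)&(hsv[...,2]>120)&(P[...,1]<-100)&(P[...,1]>-340)&(P[...,0]>415)&(P[...,0]<790)
m=m.astype(np.uint8); m[:165]=0; m[280:]=0
v,u=np.nonzero(m);q=np.array([plane(im,a,b,4)[:2] for a,b in zip(u,v)],np.float32); print('base',cv2.minAreaRect(q))
# wood lid
m=(P[...,1]<-310)&(P[...,1]>-560)&(P[...,0]>370)&(P[...,0]<640)&(P[...,2]>8)&(P[...,2]<25)
v,u=np.nonzero(m);q=np.array([plane(im,a,b,15)[:2] for a,b in zip(u,v)],np.float32); print('lid',cv2.minEnclosingCircle(q),q.mean(0))
m=(P[...,1]<-310)&(P[...,1]>-560)&(P[...,0]>370)&(P[...,0]<640)&(P[...,2]>32)&(P[...,2]<50)
v,u=np.nonzero(m);q=np.array([plane(im,a,b,41)[:2] for a,b in zip(u,v)],np.float32); print('bar',len(q),cv2.minAreaRect(q),q.mean(0))
# lids in pan
m=(hsv[...,0]>12)&(hsv[...,0]<32)&(hsv[...,1]>150)&(hsv[...,2]>80);mm=np.zeros_like(m);mm[170:230,130:190]=m[170:230,130:190]
n,l,s,c=cv2.connectedComponentsWithStats(mm.astype(np.uint8)); print(s,c)
for i in range(1,n):
    k=l==i; print(np.nanmedian(P[k],0),np.nanmax(P[k],0),np.nanmin(P[k],0))
for n_,u,v in [('cup',358,298),('box',411,309),('jar',280,147),('jar2',308,144)]: print(n_,plane(im,u,v,40))
E
```

```text
{'c': array([616.13946443, 368.49170272]), 'n': np.int64(304), 'nh': 560, 'ax': np.float64(36.32988897591057), 'rad': np.float64(-23.712112743062107), 'grip': array([474.22493671, 430.82361125]), 'hmax': np.float64(279.08352007884014)}
601 333 371 224 250 [ 452.17433244 -206.55420596  297.2858322 ]
funnel ((445.70458984375, -200.60951232910156), (59.62254333496094, 88.43077850341797), 8.923561096191406)
base ((563.5350952148438, -184.89210510253906), (310.9313659667969, 105.75296783447266), 8.81647777557373)
lid ((513.7506713867188, -443.4547424316406), 158.23500061035156) [ 499.79404 -433.0811 ]
bar 269 ((501.159912109375, -432.4889221191406), (109.05548095703125, 23.82830047607422), 18.25326156616211) [ 500.29462 -432.88943]
[[     0      0    560    420 235101]
 [   141    181     13      4     47]
 [   157    180     14      5     52]] [[279.55208612 209.51134619]
 [146.93617021 182.59574468]
 [163.82692308 182.51923077]]
[643.83557961 393.26356936  57.26666692] [649.21832479 411.972548    63.73164696] [640.58421881 376.66324367  41.60850892]
[645.34677806 339.58663946  55.84160836] [652.80642042 361.8542692   67.96922637] [642.53967652 322.95744443  40.95771693]
cup [ 310.01342703 -264.90713554   40.        ]
box [ 282.82969175 -420.88229924   40.        ]
jar [781.68633062 -20.5736655   40.        ]
jar2 [ 794.75553507 -111.11186525   40.        ]
```

```bash
python3 - <<'E'
s=open('h.py').read()
s=s.replace("h=h[(r>135)&(r<280)]; r=r[(r>135)&(r<280)]","k2=(r>135)&(r<285)&(abs(h[:,1]-c[1])<70)&(h[:,0]<c[0]); h=h[k2]; r=r[k2]; k3=abs(h[:,1]-np.median(h[:,1]))<25; h=h[k3]; r=r[k3]")
open('h.py','w').write(s)
E
python3 - <<'E'
from h import *
im=load('top0'); print(panpose(im)); im=shot('side','side1'); print(panpose(im))
E
```

```text
{'c': array([616.13946443, 368.49170272]), 'n': np.int64(304), 'nh': 306, 'ax': np.float64(2.659768401949225), 'rad': np.float64(2.6141760484996834), 'grip': array([461.30077052, 361.42212935]), 'hmax': np.float64(273.00291584025587)}
{'c': array([612.9781726 , 375.50660336]), 'n': np.int64(424), 'nh': 298, 'ax': np.float64(0.16813477980488606), 'rad': np.float64(0.7398193437443422), 'grip': array([457.99109377, 373.50525504]), 'hmax': np.float64(275.987801236055)}
```

Emit:
drive_tool:
  commands:
    - {"linear": [40, -23, -20], "angular": [0, 0, 5]}
    - {"linear": [80, -47, -40], "angular": [0, 0, 10]}
    - {"linear": [120, -70, -60], "angular": [0, 0, 15]}
    - {"linear": [160, -95, -80], "angular": [0, 0, 20]}
    - {"linear": [195, -115, -90], "angular": [0, 0, 25]}
    - {"linear": [220, -130, -90], "angular": [0, 0, 28]}
    - {"linear": [228, -138, -90], "angular": [0, 0, 28]}
    - {"linear": [228, -138, -90], "angular": [0, 0, 28]}

```text
schema error: expected keys linear, angular, grip
```

Emit:
drive_tool:
  commands:
    - {"linear": [40, -23, -20], "angular": [0, 0, 5], "grip": 0}
    - {"linear": [80, -47, -40], "angular": [0, 0, 10], "grip": 0}
    - {"linear": [120, -70, -60], "angular": [0, 0, 15], "grip": 0}
    - {"linear": [160, -95, -80], "angular": [0, 0, 20], "grip": 0}
    - {"linear": [195, -115, -90], "angular": [0, 0, 25], "grip": 0}
    - {"linear": [220, -130, -90], "angular": [0, 0, 28], "grip": 0}
    - {"linear": [228, -138, -90], "angular": [0, 0, 28], "grip": 0}
    - {"linear": [228, -138, -90], "angular": [0, 0, 28], "grip": 0}

```text
t: 1.0
eef_pos: [460.2, 360.1, 212.5]
tcp_rot: [-0.025, 1.0, -0.0, -0.0]
force: [-0.2, 0.6, 0.9]
width: 94.1
```

```bash
python3 - <<'E'
from h import *
im=shot('wrist','w1'); s=env.get_state(); print(s['t'],s['eef_pos'],R.from_quat(s['tcp_rot']).as_matrix()[:,1])
shot('top','t1')
E
```

```text
1.05 [459.31080725 360.91647635 212.67393166] [-5.20533272e-02  9.98644303e-01  8.82488933e-05]
```

View pics/w1.png

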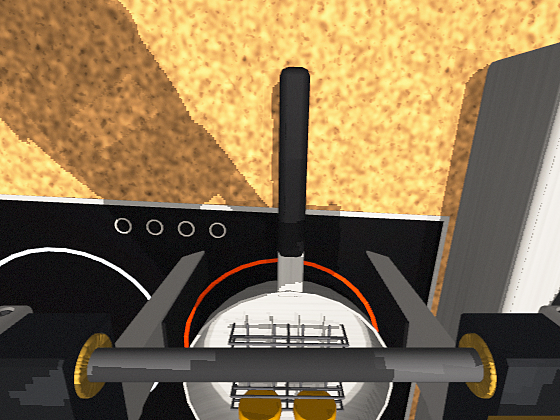

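The wrist view shows the handle from (295,70) to (290,250), centred between the fingers, with the lids at (262,405) and (312,405). I'll refine the handle line from this view.

```bash
python3 - <<'E'
from h import *
im=load('w1'); g=im['pixels'].max(2)
pts=[]
for v in range(85,240,10):
    row=np.nonzero(g[v,270:320]<75)[0]+270
    p=plane(im,row.mean(),v,52); pts.append(p[:2]); 
    if v%30==25: print(v,row.min(),row.max(),p)
pts=np.array(pts); f=np.polyfit(pts[:,0],pts[:,1],1); print(np.degrees(np.arctan(f[0])),np.polyval(f,[461,609]))
# white rack/lid gold pts
hsv=cv2.cvtColor(im['pixels'],cv2.COLOR_BGR2HSV)
m=((hsv[...,0]>12)&(hsv[...,0]<32)&(hsv[...,1]>150)&(hsv[...,2]>80)).astype(np.uint8); m[:380]=0;m[:,:220]=0;m[:,350:]=0
n,l,s,c=cv2.connectedComponentsWithStats(m); print(s[1:])
for x,y,w,h,a in s[1:]:
    if a>100: print(plane(im,x+w/2,y,63))
print(panpose(load('t1')))
E
```

```text
85 280 309 [352.30046775 361.70243796  52.        ]
115 280 308 [372.34798941 362.55975503  52.        ]
145 279 307 [393.4463095  363.09286249  52.        ]
175 279 306 [415.63916506 364.03217501  52.        ]
205 279 305 [439.03591703 365.02244244  52.        ]
235 270 319 [463.61250415 368.4627287   52.        ]
3.332197532980719 [367.24881592 375.86589048]
[[245 390  32   5 140]
 [298 391  32   5 130]
 [238 398  44  22 896]
 [293 399  44  21 870]]
[607.4734934  346.95489696  63.        ]
[606.13130206 394.23759112  63.        ]
[616.42598241 346.33537321  63.        ]
[614.98958929 395.83077275  63.        ]
{'c': array([615.32028547, 369.2250454 ]), 'n': np.int64(191), 'nh': 7, 'ax': np.float64(6.058866786332731), 'rad': np.float64(5.540448515981238), 'grip': array([461.04440097, 354.26003747]), 'hmax': np.float64(176.59664467389263)}
```

Emit:
drive_tool:
  commands:
    - {"linear": [1, 3, -40], "angular": [0, 0, 0], "grip": 0}
    - {"linear": [1, 3, -75], "angular": [0, 0, 0], "grip": 0}
    - {"linear": [1, 3, -90], "angular": [0, 0, 0], "grip": 0}
    - {"linear": [1, 3, -90], "angular": [0, 0, 0], "grip": 0.5}
    - {"linear": [1, 3, -90], "angular": [0, 0, 0], "grip": 0.9}
    - {"linear": [1, 3, -90], "angular": [0, 0, 0], "grip": 0.9}
    - {"linear": [1, 3, -90], "angular": [0, 0, 0], "grip": 0.9}
    - {"linear": [1, 3, -90], "angular": [0, 0, 0], "grip": 0.9}
  newtons: 30

```text
t: 1.9
eef_pos: [460.9, 364.0, 123.6]
tcp_rot: [-0.027, 1.0, 0.0, 0.001]
force: [-0.4, -0.1, 0.4]
width: 57.6
```

```bash
python3 - <<'E'
from h import *
im=shot('top','t2'); print(panpose(im)); s=env.get_state(); print(s['eef_pos'],s['force'],s['moment'],s['width'])
shot('side','s2')
E
```

```text
return _methods._mean(a, axis=axis, dtype=dtype,
  ret = ret.dtype.type(ret / rcount)
h.py:36: RuntimeWarning: Mean of empty slice.
  hc=h.mean(0);
  ret = um.true_divide(
Traceback (most recent call last):
  File "h.py", line 39, in panpose
    return dict(c=c,n=k.sum(),nh=len(h),ax=np.degrees(np.arctan2(*ax[::-1])),rad=np.degrees(np.arctan2(*far[::-1])),grip=c-155*far,hmax=r.max())
                                                                                                                                        ~~~~~^^
ValueError: zero-size array to reduction operation maximum which has no identity
```

Emit:
drive_tool:
  commands:
    - {"linear": [0, 0, 0], "angular": [0, 0, 0], "grip": 0.9}
    - {"linear": [0, 0, 0], "angular": [0, 0, 0], "grip": 0.9}
    - {"linear": [0, 0, 0], "angular": [0, 0, 0], "grip": 0.9}
    - {"linear": [0, 0, 0], "angular": [0, 0, 0], "grip": 0.9}
    - {"linear": [0, 0, 0], "angular": [0, 0, 0], "grip": 0.9}
    - {"linear": [0, 0, 0], "angular": [0, 0, 0], "grip": 0.9}

```text
t: 2.55
eef_pos: [460.7, 363.8, 122.6]
tcp_rot: [-0.027, 1.0, -0.0, -0.0]
force: [-0.8, -0.2, -0.0]
width: 21.6
```

```bash
sed -i 's/hmax=r.max()/hmax=r.max() if len(r) else 0/' h.py; python3 -W ignore - <<'E'
from h import *
im=shot('top','t3'); print(panpose(im)['c']); s=env.get_state(); print(s['eef_pos'],s['force'],s['moment'],s['width'])
a=cv2.resize(im['pixels'][140:300,100:290],None,fx=3.5,fy=3.5,interpolation=cv2.INTER_CUBIC); cv2.imwrite('pics/t3z.png',a)
E
```

```text
[615.7273927  368.63947216]
[460.65815753 363.82754361 122.64012019] [-0.19025307  0.39647656  0.01633215] [ 0.06998013  0.11067911 -0.15262447] 21.41880844299798
```

View pics/t3z.png

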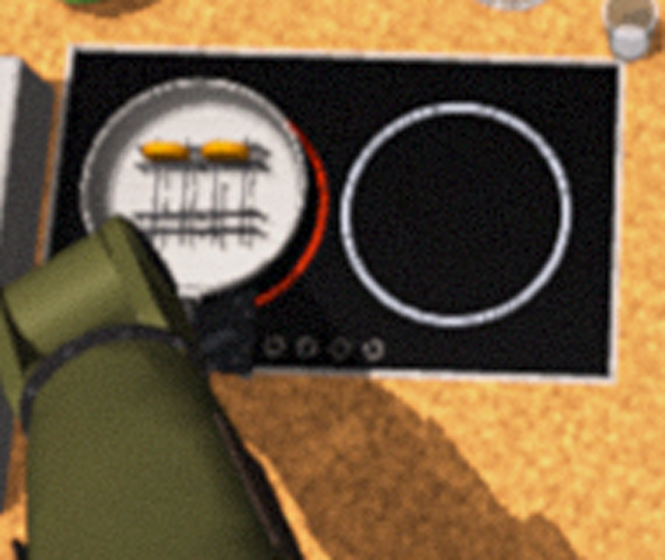

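```bash
cat >> h.py <<'E'
def rimfit(im,c0,n=360,R0=100.,dark=True,z=45):
    # sample radial profiles around c0 at z; find outermost bright->dark edge near R0
    g=cv2.cvtColor(im['pixels'],cv2.COLOR_BGR2GRAY).astype(np.float32); pts=[]
    rs=np.arange(R0-16,R0+16,0.5)
    for t in np.linspace(0,2*np.pi,n,endpoint=False):
        q=np.array([proj(im,[c0[0]+r*np.cos(t),c0[1]+r*np.sin(t),z]) for r in rs],np.float32)
        pr=cv2.remap(g,q[:,0].reshape(1,-1).copy(),q[:,1].reshape(1,-1).copy(),cv2.INTER_LINEAR)[0]
        pr=cv2.GaussianBlur(pr.reshape(1,-1),(0,0),2)[0]; d=np.gradient(pr); i=np.argmin(d)
        if d[i]<-3 and 2<i<len(rs)-3: pts.append(c0+rs[i]*np.array([np.cos(t),np.sin(t)]))
    pts=np.array(pts); s=least_squares(lambda p:np.linalg.norm(pts-p[:2],axis=1)-p[2],[*c0,R0],loss='soft_l1',f_scale=1.)
    s2=least_squares(lambda p:np.linalg.norm(pts-p,axis=1)-R0,c0,loss='soft_l1',f_scale=1.)
    return s.x,s2.x,len(pts),np.median(abs(s.fun))
E
python3 - <<'E'
from h import *
for t in ['t3','top0']:
    im=load(t); c=np.array([615.,368.])
    for _ in range(2): a=rimfit(im,c); c=a[1]
    print(t,a)
E
```

```text
t3 (array([616.76452766, 368.98831063, 101.05411034]), array([617.48637916, 368.70221561]), 313, np.float64(0.5669697775059603))
top0 (array([616.25894129, 369.27474559, 101.14531904]), array([616.73013158, 369.22376931]), 360, np.float64(0.4571182881333087))
```

Emit:
drive_tool:
  commands:
    - {"linear": [0, -6, 0], "angular": [0, 0, 0], "grip": 0.9}
    - {"linear": [0, -18, 0], "angular": [0, 0, 0], "grip": 0.9}
    - {"linear": [-1, -34, 0], "angular": [0, 0, 0], "grip": 0.9}
    - {"linear": [-2, -52, 0], "angular": [0, 0, 0], "grip": 0.9}
    - {"linear": [-3, -70, 0], "angular": [0, 0, 0], "grip": 0.9}
    - {"linear": [-4, -88, 0], "angular": [0, 0, 0], "grip": 0.9}
    - {"linear": [-4, -106, 0], "angular": [0, 0, 0], "grip": 0.9}
    - {"linear": [-4, -124, 0], "angular": [0, 0, 0], "grip": 0.9}

```text
t: 3.4
eef_pos: [456.4, 238.5, 122.6]
tcp_rot: [-0.027, 1.0, -0.0, -0.0]
force: [0.6, 1.4, -2.4]
width: 21.4
```

Emit:
drive_tool:
  commands:
    - {"linear": [0, -18, 0], "angular": [0, 0, 0], "grip": 0.9}
    - {"linear": [-1, -36, 0], "angular": [0, 0, 0], "grip": 0.9}
    - {"linear": [-2, -54, 0], "angular": [0, 0, 0], "grip": 0.9}
    - {"linear": [-3, -72, 0], "angular": [0, 0, 0], "grip": 0.9}
    - {"linear": [-3, -88, 0], "angular": [0, 0, 0], "grip": 0.9}
    - {"linear": [-3, -100, 0], "angular": [0, 0, 0], "grip": 0.9}
    - {"linear": [-3, -107, 0], "angular": [0, 0, 0], "grip": 0.9}
    - {"linear": [-3, -108, 0], "angular": [0, 0, 0], "grip": 0.9}

```text
t: 4.2
eef_pos: [453.5, 131.1, 122.6]
tcp_rot: [-0.027, 1.0, -0.0, -0.0]
force: [-0.3, 0.3, -0.7]
width: 21.7
```

```bash
cat >> h.py <<'E'
def pan2(im,c):
    c=np.array(c,float)
    for _ in range(3): a=rimfit(im,c); c=a[0][:2]
    return a
E
python3 - <<'E'
from h import *
im=shot('top','t4'); print(pan2(im,(610,138))); s=env.get_state(); print(s['t'],s['eef_pos'],s['force'],s['moment'],s['width'])
a=cv2.resize(im['pixels'][140:300,100:290],None,fx=3.5,fy=3.5,interpolation=cv2.INTER_CUBIC); cv2.imwrite('pics/t4z.png',a)
E
```

```text
(array([607.63168338, 136.98662352, 102.37414792]), array([610.02194395, 137.57022033]), 300, np.float64(0.806067056907878))
4.25 [453.5593392  131.45277065 122.60858256] [-0.48936076 -0.09719729 -1.08007541] [0.00174937 0.07260179 0.12590642] 21.724691588360425
```

View pics/t4z.png

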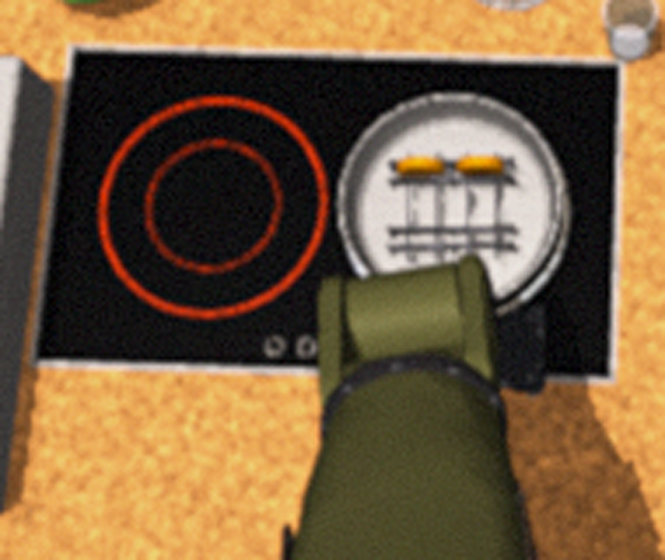

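The pan sits centred on the white ring. I'll let go and check.

Emit:
drive_tool:
  commands:
    - {"linear": [0, 0, 0], "angular": [0, 0, 0], "grip": 0.3}
    - {"linear": [0, 0, 0], "angular": [0, 0, 0], "grip": 0.3}
    - {"linear": [0, 0, 0], "angular": [0, 0, 0], "grip": 0.3}
    - {"linear": [0, 0, 0], "angular": [0, 0, 0], "grip": 0.3}
    - {"linear": [0, 0, 20], "angular": [0, 0, 0], "grip": 0.3}
    - {"linear": [0, 0, 60], "angular": [0, 0, 0], "grip": 0.3}
    - {"linear": [-20, 0, 100], "angular": [0, 0, 0], "grip": 0.3}
    - {"linear": [-40, 0, 140], "angular": [0, 0, 0], "grip": 0.3}

```text
t: 5.05
eef_pos: [412.9, 131.8, 264.0]
tcp_rot: [-0.027, 1.0, -0.0, -0.0]
force: [-0.0, 1.2, 0.9]
width: 65.8
```

Emit:
drive_tool:
  commands:
    - {"linear": [-40, -40, 10], "angular": [0, 0, 0], "grip": 0.5}
    - {"linear": [-80, -80, 20], "angular": [0, 0, 0], "grip": 0.5}
    - {"linear": [-80, -80, 20], "angular": [0, 0, 0], "grip": 0.5}

```text
t: 5.35
eef_pos: [331.5, 50.5, 283.4]
tcp_rot: [-0.027, 1.0, -0.0, 0.001]
force: [0.8, 0.2, -0.2]
width: 47.9
```

```bash
python3 - <<'E'
from h import *
im=shot('top','t5'); print(pan2(im,(610,138))); s=env.get_state(); print(s['t'],s['eef_pos'],s['width'])
print(panpose(im))
a=cv2.resize(im['pixels'][140:300,100:290],None,fx=3.5,fy=3.5,interpolation=cv2.INTER_CUBIC); cv2.imwrite('pics/t5z.png',a)
w=shot('wrist','w5')
hsv=cv2.cvtColor(im['pixels'],cv2.COLOR_BGR2HSV); P=cloud(im)
m=(hsv[...,0]>12)&(hsv[...,0]<32)&(hsv[...,1]>150)&(hsv[...,2]>80);mm=np.zeros_like(m);mm[170:205,200:260]=m[170:205,200:260]
n,l,s,c=cv2.connectedComponentsWithStats(mm.astype(np.uint8)); print(s[1:])
for i in range(1,n):
    k=l==i; print(np.nanmedian(P[k],0),np.nanmax(P[k],0),np.nanmin(P[k],0), [plane(im,*c[i],57)])
# red ring
rd=((hsv[...,0]<10)|(hsv[...,0]>170))&(hsv[...,1]>150)&(hsv[...,2]>110); rd[:155]=0;rd[248:]=0;rd[:,:112]=0;rd[:,195:]=0
v,u=np.nonzero(rd); q=np.array([plane(im,a,b,0)[:2] for a,b in zip(u,v)])
k=np.linalg.norm(q-[609,362],axis=1)>85
print('red',least_squares(lambda p:np.linalg.norm(q[k]-p[:2],axis=1)-p[2],[609,362,102],loss='soft_l1').x)
E
```

```text
(array([604.04696489, 135.75413715, 105.01032298]), array([608.47043352, 138.15095892]), 349, np.float64(2.141803102609771))
5.4 [331.59080052  50.20605632 283.60155   ] 47.359075223202055
{'c': array([609.05961196, 137.69352959]), 'n': np.int64(283), 'nh': 138, 'ax': np.float64(5.709112269672273), 'rad': np.float64(3.1586323928008224), 'grip': array([454.29508686, 129.15293421]), 'hmax': np.float64(193.8887945656931)}
[[213 185  14   5  58]
 [230 185  14   5  53]]
[635.95367821 164.90807893  54.74206034] [642.33228538 186.15757023  68.28131661] [632.73339789 145.80600546  34.59116572] [array([635.47998179, 164.57040793,  57.        ])]
[638.86670935 110.86392842  55.56938491] [646.36828248 133.09140718  65.18216965] [636.14397722  92.19968108  36.67807621] [array([638.78717041, 111.15851251,  57.        ])]
red [609.26138622 362.211341   102.2543351 ]
```

View pics/t5z.png

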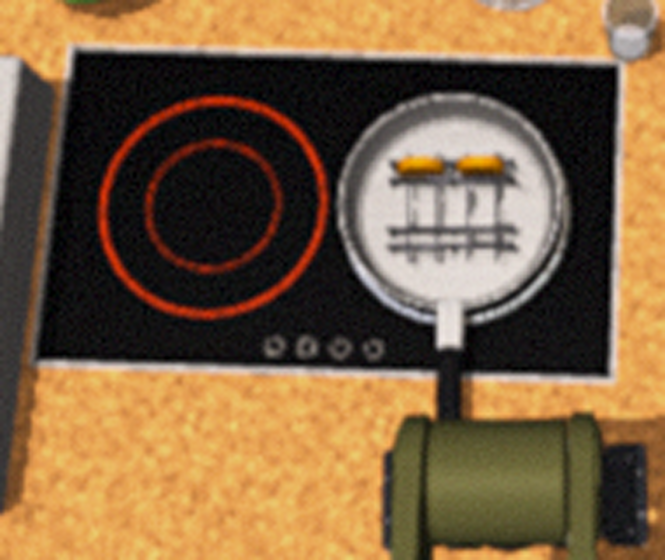

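View pics/w5.png

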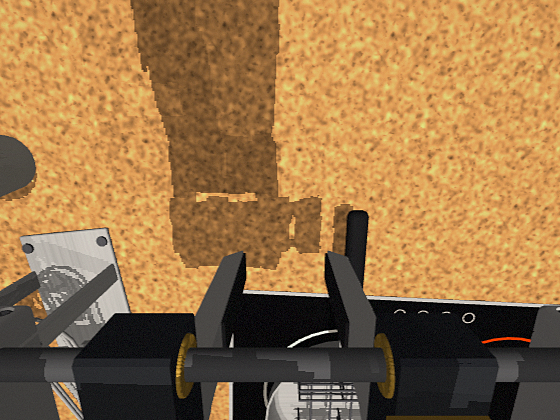

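The pan is at about (609.4,138), on the white ring, with its yaw at roughly 3°. Now I'll go above the left lid and turn the jaws by -90°.

Emit:
drive_tool:
  commands:
    - {"linear": [35, 14, 0], "angular": [0, 0, -8], "grip": 0.4}
    - {"linear": [70, 28, 0], "angular": [0, 0, -16], "grip": 0.4}
    - {"linear": [110, 42, 0], "angular": [0, 0, -24], "grip": 0.4}
    - {"linear": [150, 56, 0], "angular": [0, 0, -32], "grip": 0.4}
    - {"linear": [190, 70, 0], "angular": [0, 0, -40], "grip": 0.4}
    - {"linear": [225, 84, 0], "angular": [0, 0, -48], "grip": 0.4}
    - {"linear": [245, 95, 0], "angular": [0, 0, -56], "grip": 0.4}
    - {"linear": [255, 105, 0], "angular": [0, 0, -64], "grip": 0.4}

```text
t: 6.25
eef_pos: [590.4, 158.5, 280.7]
tcp_rot: [0.509, 0.861, -0.0, -0.001]
force: [-0.2, -0.4, -0.1]
width: 56.8
```

Emit:
drive_tool:
  commands:
    - {"linear": [15, 5, -20], "angular": [0, 0, -8], "grip": 0.4}
    - {"linear": [35, 8, -40], "angular": [0, 0, -16], "grip": 0.4}
    - {"linear": [50, 9, -60], "angular": [0, 0, -24], "grip": 0.4}
    - {"linear": [50, 9, -60], "angular": [0, 0, -26], "grip": 0.4}
    - {"linear": [50, 9, -60], "angular": [0, 0, -26], "grip": 0.4}

```text
t: 6.75
eef_pos: [639.0, 166.8, 220.5]
tcp_rot: [0.688, 0.726, -0.001, -0.001]
force: [0.5, 0.2, 0.5]
width: 56.4
```

```bash
cat >> h.py <<'E'
def st():
    s=env.get_state(); y=R.from_quat(s['tcp_rot']).as_matrix()[:,1]
    print('t',s['t'],'tcp',s['eef_pos'].round(1),'jaw',np.degrees(np.arctan2(y[1],y[0])).round(2),'w',round(s['width'],1),'F',s['force'].round(1))
E
python3 - <<'E'
from h import *
shot('wrist','w6'); shot('side','s6');st()
E
```

```text
t 6.85 tcp [638.8 166.6 222.2] jaw 3.2 w 56.3 F [ 0.3  0.6 -0. ]
```

View pics/w6.png

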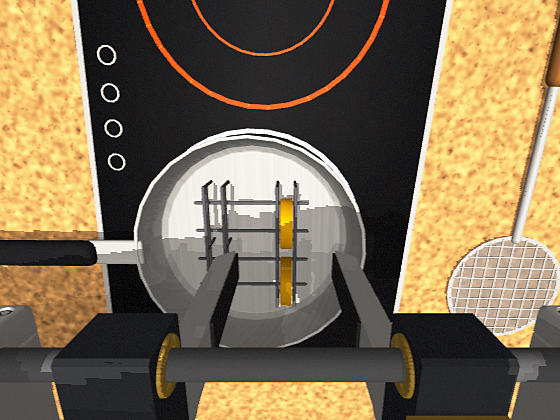

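View pics/s6.png

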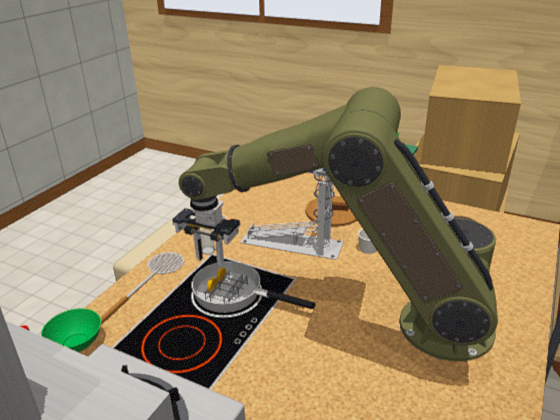

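The wrist view shows the lids edge-on at (287,222) and (286,280), between the finger tips at (225,260) and (350,260). I'll compute their positions.

```bash
python3 - <<'E'
from h import *
im=load('w6'); hsv=cv2.cvtColor(im['pixels'],cv2.COLOR_BGR2HSV)
m=((hsv[...,0]>12)&(hsv[...,0]<32)&(hsv[...,1]>140)&(hsv[...,2]>80)).astype(np.uint8);k=np.zeros_like(m);k[180:320,250:320]=m[180:320,250:320]
n,l,s,c=cv2.connectedComponentsWithStats(k); print(s[1:])
for i in range(1,n):
    if s[i,4]>50:
        x,y,w,h,a=s[i]; print(plane(im,x+w/2,y+h/2,60),plane(im,*c[i],60), pt(im,*c[i]), [plane(im,x+w/2,yy,45)[:2] for yy in(y,y+h)])
E
```

```text
[[280 199  13  50 612]
 [280 257  12  49 530]]
[639.91801959 172.81592915  60.        ] [639.30445218 173.36392237  60.        ] [639.25260233 174.32287396  63.03881374] [array([638.99033192, 189.55366725]), array([641.49082442, 145.52792133])]
[642.35991891 122.4529025   60.        ] [641.98680962 122.85492464  60.        ] [641.91347274 124.22091806  62.61245482] [array([641.48045429, 138.07033985]), array([644.1922373 ,  89.95065236])]
```

Emit:
drive_tool:
  commands:
    - {"linear": [1, 0, -35], "angular": [0, 0, 0], "grip": 0.4}
    - {"linear": [1, 0, -65], "angular": [0, 0, 0], "grip": 0.4}
    - {"linear": [1, 0, -77], "angular": [0, 0, 0], "grip": 0.4}
    - {"linear": [1, 0, -78], "angular": [0, 0, 0], "grip": 0.6}
    - {"linear": [1, 0, -78], "angular": [0, 0, 0], "grip": 0.8}
    - {"linear": [1, 0, -78], "angular": [0, 0, 0], "grip": 0.97}
    - {"linear": [1, 0, -78], "angular": [0, 0, 0], "grip": 0.97}
    - {"linear": [1, 0, -78], "angular": [0, 0, 0], "grip": 0.97}
  newtons: 12

```text
t: 7.65
eef_pos: [639.9, 165.9, 145.5]
tcp_rot: [0.688, 0.726, 0.001, 0.0]
force: [0.4, 0.5, 1.2]
width: 20.1
```

Emit:
drive_tool:
  commands:
    - {"linear": [0, 0, 0], "angular": [0, 0, 0], "grip": 0.97}
    - {"linear": [0, 0, 0], "angular": [0, 0, 0], "grip": 0.97}
    - {"linear": [0, 0, 0], "angular": [0, 0, 0], "grip": 0.97}
    - {"linear": [0, 0, 0], "angular": [0, 0, 0], "grip": 0.97}

```text
t: 8.05
eef_pos: [639.8, 165.8, 144.9]
tcp_rot: [0.688, 0.726, 0.0, 0.0]
force: [0.7, 0.2, 1.8]
width: 9.6
```

```bash
python3 - <<'E'
from h import *
im=shot('side','s7');st(); cv2.imwrite('pics/s7z.png',cv2.resize(im['pixels'][150:330,140:320],None,fx=3.3,fy=3.3,interpolation=cv2.INTER_CUBIC))
E
```

```text
t 8.1 tcp [639.8 165.8 144.8] jaw 3.08 w 10.3 F [0.7 0.2 2.7]
```

View pics/s7z.png

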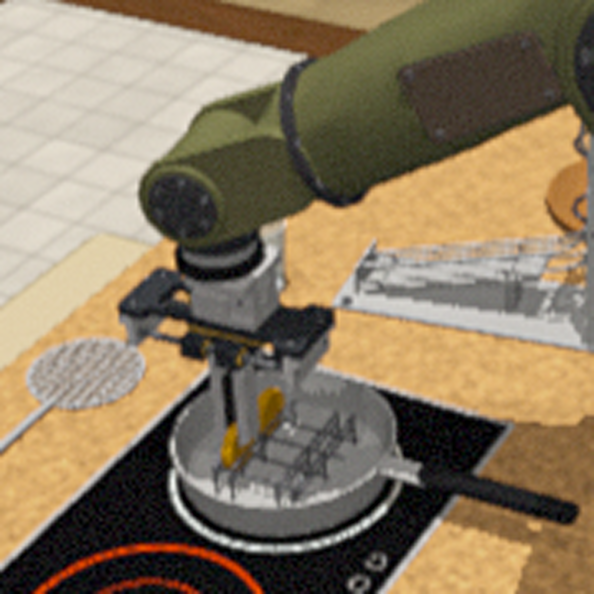

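Gripped, with a width of 10 mm. Now I'll lift straight up.

Emit:
drive_tool:
  commands:
    - {"linear": [0, 0, 10], "angular": [0, 0, 0], "grip": 0.97}
    - {"linear": [0, 0, 30], "angular": [0, 0, 0], "grip": 0.97}
    - {"linear": [0, 0, 60], "angular": [0, 0, 0], "grip": 0.97}
    - {"linear": [0, 0, 100], "angular": [0, 0, 0], "grip": 0.97}
    - {"linear": [-10, -15, 140], "angular": [0, 0, 2], "grip": 0.97}
    - {"linear": [-25, -45, 180], "angular": [0, 0, 4], "grip": 0.97}
    - {"linear": [-45, -85, 220], "angular": [0, 0, 5.8], "grip": 0.97}
    - {"linear": [-65, -120, 250], "angular": [0, 0, 5.8], "grip": 0.97}

```text
t: 8.9
eef_pos: [578.4, 53.5, 389.4]
tcp_rot: [0.65, 0.76, 0.0, 0.0]
force: [0.9, 0.8, -0.4]
width: 9.7
```

Emit:
drive_tool:
  commands:
    - {"linear": [-20, -40, 40], "angular": [0, 0, 0], "grip": 0.97}
    - {"linear": [-40, -80, 60], "angular": [0, 0, 0], "grip": 0.97}
    - {"linear": [-62, -122, 60], "angular": [0, 0, 0], "grip": 0.97}
    - {"linear": [-84, -164, 60], "angular": [0, 0, 0], "grip": 0.97}
    - {"linear": [-105, -204, 60], "angular": [0, 0, 0], "grip": 0.97}
    - {"linear": [-120, -234, 60], "angular": [0, 0, 0], "grip": 0.97}
    - {"linear": [-129, -246, 60], "angular": [0, 0, 0], "grip": 0.97}
    - {"linear": [-129, -246, 60], "angular": [0, 0, 0], "grip": 0.97}

```text
t: 9.7
eef_pos: [449.4, -192.8, 447.8]
tcp_rot: [0.651, 0.759, 0.0, 0.0]
force: [0.5, 0.7, 1.2]
width: 10.0
```

```bash
python3 - <<'E'
from h import *
st();im=shot('side','s8'); cv2.imwrite('pics/s8z.png',cv2.resize(im['pixels'][60:260,240:420],None,fx=3,fy=3,interpolation=cv2.INTER_CUBIC))
im=shot('wrist','w8'); im=shot('top','t8');print(panpose(im)['c'])
st()
E
```

```text
t 9.7 tcp [ 449.4 -192.8  447.8] jaw 8.74 w 10.0 F [0.5 0.7 1.2]
[608.84221994 137.71113373]
t 9.85 tcp [ 450.7 -191.   447.4] jaw 8.91 w 9.8 F [-0.2 -0.  -0.4]
```

View pics/s8z.png

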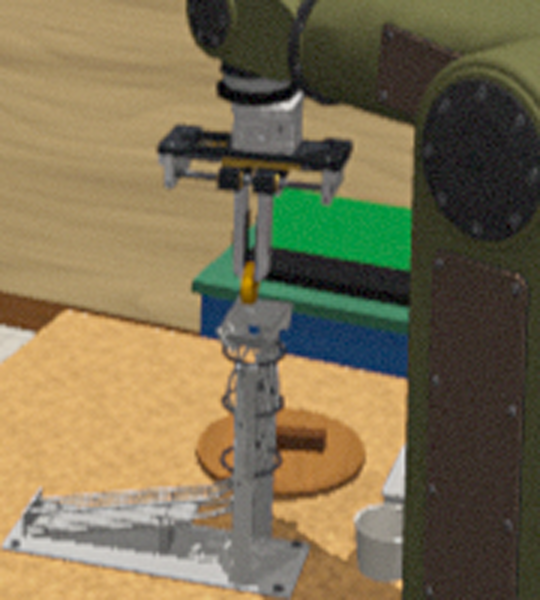

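View pics/w8.png

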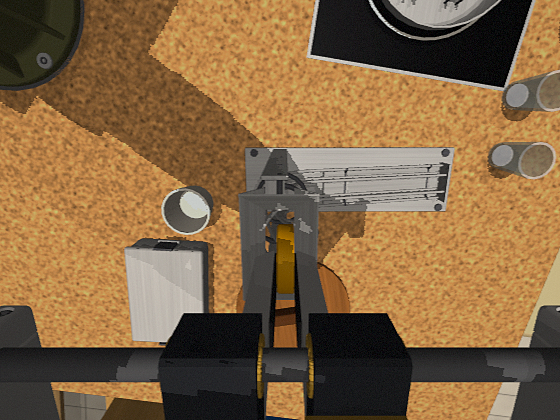

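View pics/t8.png

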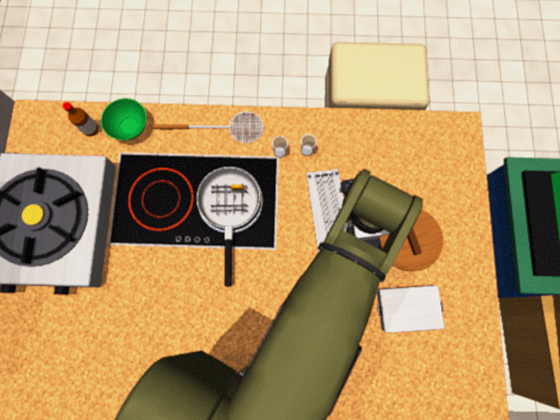

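The lid is held above the funnel. The call had not quite reached its goal. The wrist view shows the funnel's near-edge corners at about (240,194) and (319,194), so I'll check the mouth against that.

```bash
python3 - <<'E'
from h import *
im=load('w8'); cv2.imwrite('pics/w8z.png',cv2.resize(im['pixels'][160:330,200:360],None,fx=3.5,fy=3.5,interpolation=cv2.INTER_CUBIC))
for c in [(240,194),(319,194)]: print(plane(im,*c,304))
y=np.radians(8.85); ex=np.array([np.cos(y),np.sin(y)]); ey=np.array([-ex[1],ex[0]]); m=np.array([445.7,-200.6])
for a,b in [(28,42),(-28,42),(28,-42),(-28,-42)]: q=m+a*ex+b*ey; print(q,proj(im,[*q,304]))
P=cloud(im); k=(P[...,2]>296)&(P[...,2]<312); v,u=np.nonzero(k); print(len(u)); q=np.array([plane(im,a,b,304)[:2] for a,b in zip(u,v)],np.float32); print(cv2.minAreaRect(q))
E
```

```text
[ 413.54501326 -163.40705945  304.        ]
[ 469.49505116 -154.6668278   304.        ]
[ 466.90502286 -154.79228225] (np.float64(315.41308647275036), np.float64(193.62300485647359))
[ 411.57173087 -163.40777976] (np.float64(237.26244011480145), np.float64(193.58468285060107))
[ 479.82826913 -237.79222024] (np.float64(312.51303310699757), np.float64(297.7470667398129))
[ 424.49497714 -246.40771775] (np.float64(241.66630792028835), np.float64(297.70814582709295))
2502
((446.89715576171875, -200.48483276367188), (57.83604431152344, 88.02709197998047), 8.767966270446777)
```

View pics/w8z.png

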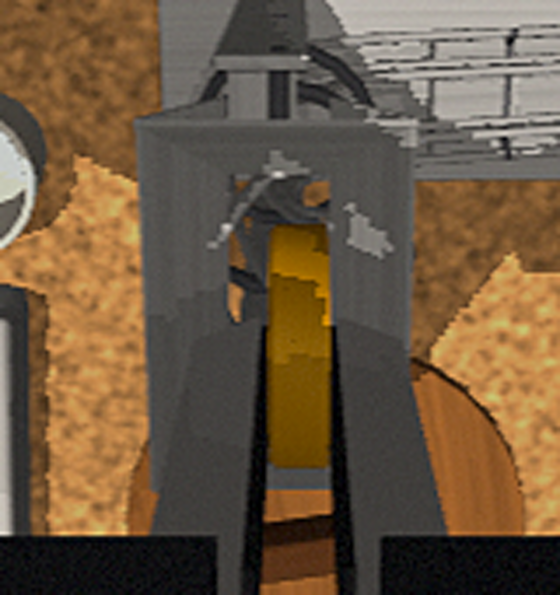

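Both views agree on the mouth at (446.5,-200.6). I'll lower and release.

Emit:
drive_tool:
  commands:
    - {"linear": [-4, -8, 0], "angular": [0, 0, 0], "grip": 0.97}
    - {"linear": [-4, -8, -15], "angular": [0, 0, 0], "grip": 0.97}
    - {"linear": [-4, -8, -30], "angular": [0, 0, 0], "grip": 0.97}
    - {"linear": [-4, -8, -40], "angular": [0, 0, 0], "grip": 0.97}
    - {"linear": [-4, -8, -42], "angular": [0, 0, 0], "grip": 0.97}
    - {"linear": [-4, -8, -42], "angular": [0, 0, 0], "grip": 0.97}

```text
t: 10.45
eef_pos: [446.6, -199.6, 405.2]
tcp_rot: [0.65, 0.76, -0.0, -0.0]
force: [-0.5, 0.0, 0.1]
width: 9.9
```

```bash
python3 - <<'E'
from h import *
st();im=shot('side','s9'); cv2.imwrite('pics/s9z.png',cv2.resize(im['pixels'][60:260,240:420],None,fx=3,fy=3,interpolation=cv2.INTER_CUBIC))
st()
E
```

```text
t 10.45 tcp [ 446.6 -199.6  405.2] jaw 8.91 w 9.9 F [-0.5  0.   0.1]
t 10.5 tcp [ 446.6 -199.6  405.6] jaw 8.9 w 9.6 F [ 0.2  0.6 -0.4]
```

View pics/s9z.png

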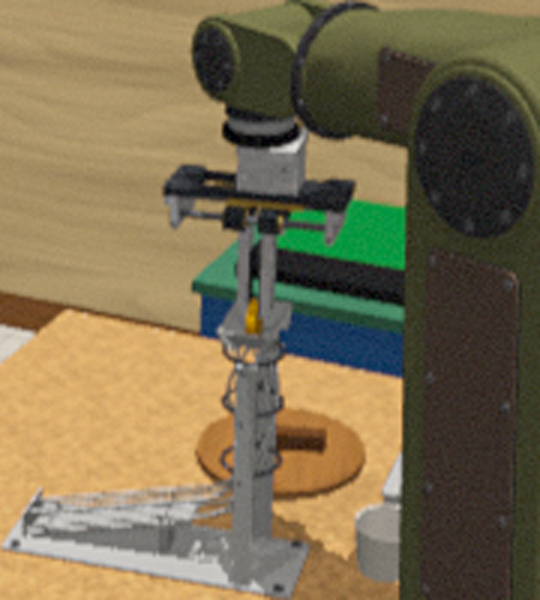

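The lid's lower half is in the funnel, so I'll open.

Emit:
drive_tool:
  commands:
    - {"linear": [0, 0, 0], "angular": [0, 0, 0], "grip": 0.7}
    - {"linear": [0, 0, 0], "angular": [0, 0, 0], "grip": 0.7}
    - {"linear": [0, 0, 0], "angular": [0, 0, 0], "grip": 0.6}
    - {"linear": [0, 0, 0], "angular": [0, 0, 0], "grip": 0.6}
    - {"linear": [0, 0, 20], "angular": [0, 0, 0], "grip": 0.5}
    - {"linear": [0, 0, 50], "angular": [0, 0, 0], "grip": 0.5}
    - {"linear": [10, 25, 50], "angular": [0, 0, -3], "grip": 0.4}
    - {"linear": [30, 65, 50], "angular": [0, 0, -6], "grip": 0.4}

```text
t: 11.3
eef_pos: [476.3, -135.1, 455.9]
tcp_rot: [0.691, 0.723, 0.0, 0.001]
force: [-0.3, -0.2, -1.5]
width: 55.6
```

Emit:
drive_tool:
  commands:
    - {"linear": [20, 40, 0], "angular": [0, 0, 0], "grip": 0.4}
    - {"linear": [44, 80, -20], "angular": [0, 0, 0], "grip": 0.4}
    - {"linear": [68, 120, -50], "angular": [0, 0, 0], "grip": 0.4}
    - {"linear": [92, 160, -80], "angular": [0, 0, 0], "grip": 0.4}
    - {"linear": [116, 195, -110], "angular": [0, 0, 0], "grip": 0.4}
    - {"linear": [140, 225, -140], "angular": [0, 0, 0], "grip": 0.4}
    - {"linear": [158, 240, -170], "angular": [0, 0, 0], "grip": 0.4}
    - {"linear": [164, 246, -190], "angular": [0, 0, 0], "grip": 0.4}

```text
t: 12.1
eef_pos: [641.0, 113.7, 260.9]
tcp_rot: [0.688, 0.725, -0.001, -0.001]
force: [0.5, -0.4, -1.0]
width: 56.2
```

```bash
python3 - <<'E'
from h import *
im=shot('top','t10'); print(panpose(im)['c']); cv2.imwrite('pics/t10z.png',cv2.resize(im['pixels'][140:300,200:400],None,fx=3.5,fy=3.5,interpolation=cv2.INTER_CUBIC))
im=shot('side','s10'); cv2.imwrite('pics/s10z.png',cv2.resize(im['pixels'][140:340,180:400],None,fx=3,fy=3,interpolation=cv2.INTER_CUBIC))
im=shot('wrist','w10'); st()
E
```

```text
[547.7733284  492.96898251]
t 12.25 tcp [640.3 111.5 264. ] jaw 2.92 w 56.3 F [ 0.7 -0.7  1.3]
```

View pics/t10z.png

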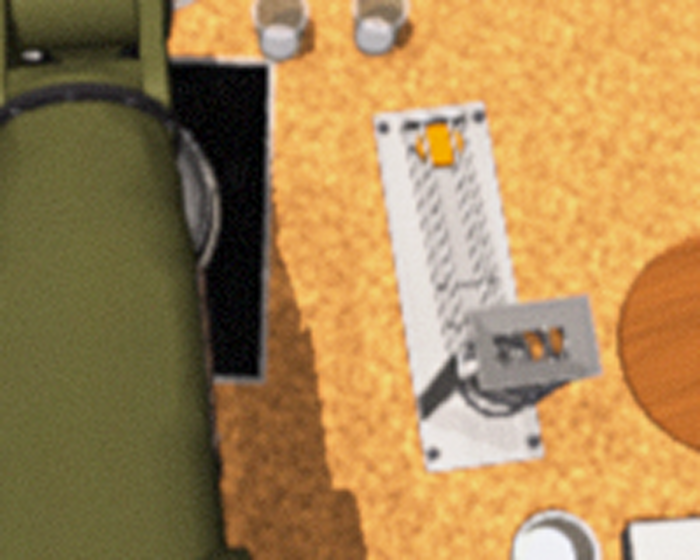

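View pics/s10z.png

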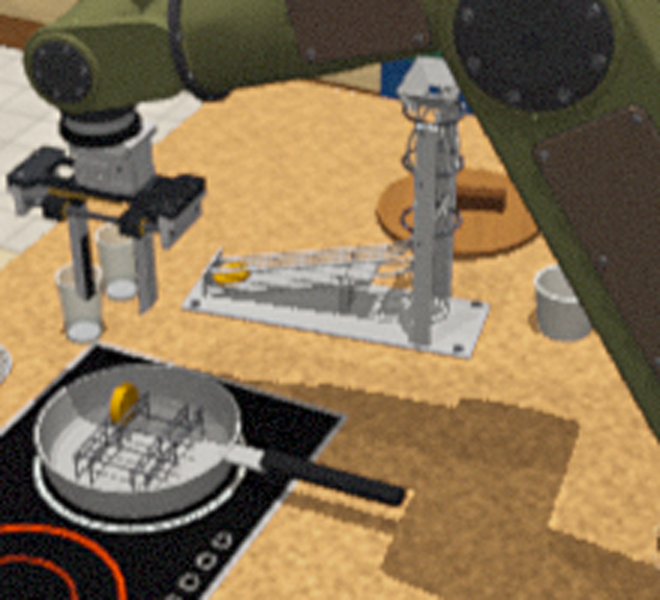

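View pics/w10.png

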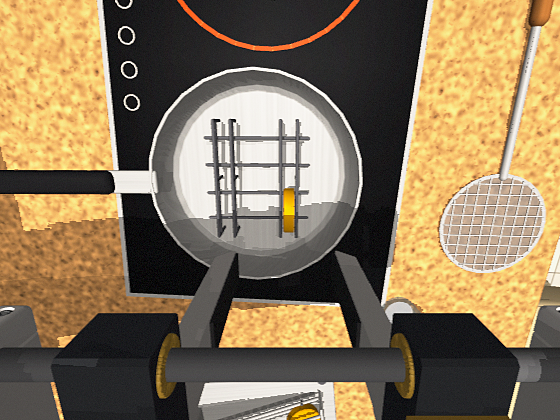

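The first lid lies gold up at the stop, at zoom (440,143). The second lid is at wrist (290,210), so I'll measure it in case the pan has moved.

```bash
python3 - <<'E'
from h import *
im=load('w10'); hsv=cv2.cvtColor(im['pixels'],cv2.COLOR_BGR2HSV)
m=((hsv[...,0]>12)&(hsv[...,0]<32)&(hsv[...,1]>140)&(hsv[...,2]>80)).astype(np.uint8);k=np.zeros_like(m);k[150:250,250:320]=m[150:250,250:320]
n,l,s,c=cv2.connectedComponentsWithStats(k)
for i in range(1,n):
    if s[i,4]>50:
        x,y,w,h,a=s[i]; print(s[i],plane(im,x+w/2,y+h/2,60),plane(im,*c[i],60), pt(im,*c[i]), [plane(im,x+w/2,yy,45)[:2] for yy in(y,y+h)])
E
```

```text
[283 188  12  44 476] [642.65639694 118.7326088   60.        ] [642.2089072  119.28778966  60.        ] [642.14869606 120.13963793  63.16943652] [array([641.74959229, 136.07754565]), array([644.23008889,  92.389956  ])]
```

Emit:
drive_tool:
  commands:
    - {"linear": [1, 0, -40], "angular": [0, 0, 0], "grip": 0.4}
    - {"linear": [1, 0, -80], "angular": [0, 0, 0], "grip": 0.5}
    - {"linear": [1, 0, -107], "angular": [0, 0, 0], "grip": 0.5}
    - {"linear": [1, 0, -117], "angular": [0, 0, 0], "grip": 0.5}
    - {"linear": [1, 0, -118], "angular": [0, 0, 0], "grip": 0.7}
    - {"linear": [1, 0, -118], "angular": [0, 0, 0], "grip": 0.8}
    - {"linear": [1, 0, -118], "angular": [0, 0, 0], "grip": 0.97}
    - {"linear": [1, 0, -118], "angular": [0, 0, 0], "grip": 0.97}

```text
t: 13.05
eef_pos: [641.9, 111.4, 148.6]
tcp_rot: [0.689, 0.725, 0.001, 0.001]
force: [-0.4, 0.5, -0.0]
width: 18.5
```

Emit:
drive_tool:
  commands:
    - {"linear": [0, 0, 0], "angular": [0, 0, 0], "grip": 0.97}
    - {"linear": [0, 0, 0], "angular": [0, 0, 0], "grip": 0.97}
    - {"linear": [0, 0, 0], "angular": [0, 0, 0], "grip": 0.97}
    - {"linear": [0, 0, 0], "angular": [0, 0, 0], "grip": 0.97}
    - {"linear": [0, 0, 0], "angular": [0, 0, 0], "grip": 0.97}

```text
t: 13.55
eef_pos: [641.7, 111.4, 147.7]
tcp_rot: [0.689, 0.725, 0.0, 0.0]
force: [-0.9, -0.7, 6.4]
width: 9.7
```

```bash
python3 - <<'E'
from h import *
im=shot('side','s11');st(); cv2.imwrite('pics/s11z.png',cv2.resize(im['pixels'][190:330,160:320],None,fx=3.6,fy=3.6,interpolation=cv2.INTER_CUBIC));im=shot('wrist','w11');st()
E
```

```text
t 13.6 tcp [641.7 111.4 147.7] jaw 2.89 w 9.8 F [-1.4 -0.8  5.7]
t 13.65 tcp [641.7 111.4 147.7] jaw 2.89 w 9.7 F [-1.   0.1  5.6]
```

View pics/s11z.png

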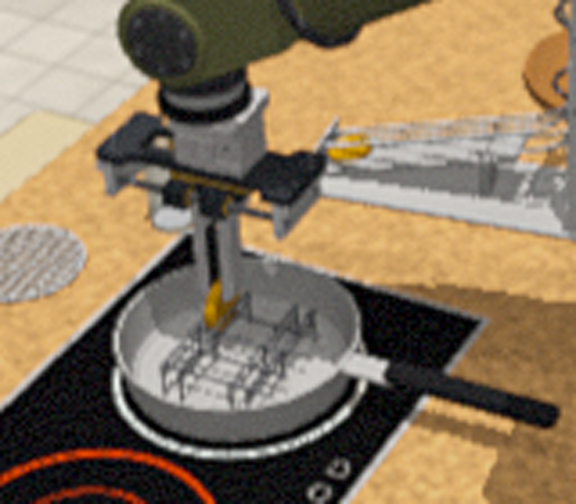

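View pics/w11.png

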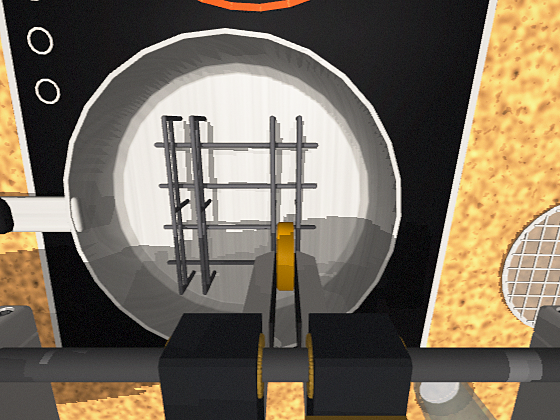

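Gripped. I'll lift.

Emit:
drive_tool:
  commands:
    - {"linear": [0, 0, 8], "angular": [0, 0, 0], "grip": 0.97}
    - {"linear": [0, 0, 25], "angular": [0, 0, 0], "grip": 0.97}
    - {"linear": [0, 0, 55], "angular": [0, 0, 0], "grip": 0.97}
    - {"linear": [0, 0, 95], "angular": [0, 0, 0], "grip": 0.97}
    - {"linear": [-10, -15, 135], "angular": [0, 0, 2], "grip": 0.97}
    - {"linear": [-25, -40, 170], "angular": [0, 0, 4], "grip": 0.97}
    - {"linear": [-42, -68, 205], "angular": [0, 0, 5.9], "grip": 0.97}
    - {"linear": [-60, -96, 240], "angular": [0, 0, 5.9], "grip": 0.97}

```text
t: 14.45
eef_pos: [580.4, 14.6, 388.7]
tcp_rot: [0.65, 0.76, -0.0, -0.0]
force: [0.5, -0.5, 0.3]
width: 10.0
```

Emit:
drive_tool:
  commands:
    - {"linear": [-20, -32, 35], "angular": [0, 0, 0], "grip": 0.97}
    - {"linear": [-40, -65, 60], "angular": [0, 0, 0], "grip": 0.97}
    - {"linear": [-62, -100, 60], "angular": [0, 0, 0], "grip": 0.97}
    - {"linear": [-84, -135, 60], "angular": [0, 0, 0], "grip": 0.97}
    - {"linear": [-105, -170, 60], "angular": [0, 0, 0], "grip": 0.97}
    - {"linear": [-122, -198, 60], "angular": [0, 0, 0], "grip": 0.97}
    - {"linear": [-132, -212, 60], "angular": [0, 0, 0], "grip": 0.97}
    - {"linear": [-132, -212, 60], "angular": [0, 0, 0], "grip": 0.97}

```text
t: 15.25
eef_pos: [448.3, -197.9, 447.5]
tcp_rot: [0.652, 0.758, -0.0, 0.0]
force: [0.2, 0.1, 0.4]
width: 10.0
```

```bash
python3 - <<'E'
from h import *
st();im=shot('side','s12'); cv2.imwrite('pics/s12z.png',cv2.resize(im['pixels'][60:260,240:420],None,fx=3,fy=3,interpolation=cv2.INTER_CUBIC));st();st()
E
```

```text
t 15.25 tcp [ 448.3 -197.9  447.5] jaw 8.64 w 10.0 F [0.2 0.1 0.4]
t 15.3 tcp [ 449.  -197.   447.5] jaw 8.69 w 9.8 F [ 0.5  0.  -0.3]
t 15.3 tcp [ 449.  -197.   447.5] jaw 8.69 w 9.8 F [ 0.5  0.  -0.3]
```

View pics/s12z.png

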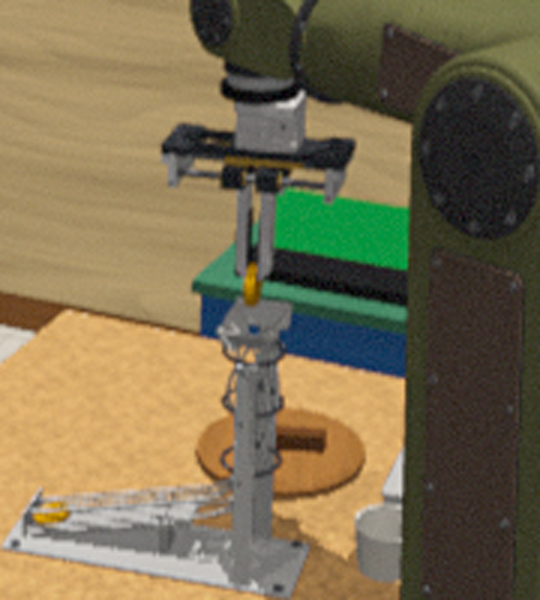

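Emit:
drive_tool:
  commands:
    - {"linear": [-2, -4, 0], "angular": [0, 0, 0], "grip": 0.97}
    - {"linear": [-2, -4, -12], "angular": [0, 0, 0], "grip": 0.97}
    - {"linear": [-2, -4, -26], "angular": [0, 0, 0], "grip": 0.97}
    - {"linear": [-2, -4, -36], "angular": [0, 0, 0], "grip": 0.97}
    - {"linear": [-2, -4, -40], "angular": [0, 0, 0], "grip": 0.97}
    - {"linear": [-2, -4, -40], "angular": [0, 0, 0], "grip": 0.97}

```text
t: 15.9
eef_pos: [447.5, -200.4, 406.5]
tcp_rot: [0.651, 0.759, -0.0, -0.0]
force: [0.1, -0.5, -0.4]
width: 10.0
```

Emit:
drive_tool:
  commands:
    - {"linear": [0, 0, 0], "angular": [0, 0, 0], "grip": 0.7}
    - {"linear": [0, 0, 0], "angular": [0, 0, 0], "grip": 0.7}
    - {"linear": [0, 0, 0], "angular": [0, 0, 0], "grip": 0.6}
    - {"linear": [0, 0, 0], "angular": [0, 0, 0], "grip": 0.6}
    - {"linear": [0, 0, 20], "angular": [0, 0, 0], "grip": 0.5}
    - {"linear": [0, 0, 50], "angular": [0, 0, 0], "grip": 0.5}
    - {"linear": [-10, 30, 50], "angular": [0, 0, 8], "grip": 0.4}
    - {"linear": [-30, 65, 50], "angular": [0, 0, 16], "grip": 0.4}

```text
t: 16.7
eef_pos: [417.5, -135.5, 457.1]
tcp_rot: [0.537, 0.843, 0.0, 0.0]
force: [-0.4, 0.3, 0.4]
width: 55.9
```

Emit:
drive_tool:
  commands:
    - {"linear": [-20, 35, -20], "angular": [0, 0, 8], "grip": 0.4}
    - {"linear": [-35, 70, -50], "angular": [0, 0, 16], "grip": 0.4}
    - {"linear": [-40, 105, -90], "angular": [0, 0, 24], "grip": 0.4}
    - {"linear": [-40, 140, -130], "angular": [0, 0, 32], "grip": 0.4}
    - {"linear": [-40, 170, -170], "angular": [0, 0, 40], "grip": 0.4}
    - {"linear": [-40, 185, -180], "angular": [0, 0, 48], "grip": 0.4}
    - {"linear": [-40, 185, -180], "angular": [0, 0, 56], "grip": 0.4}
    - {"linear": [-40, 185, -180], "angular": [0, 0, 64], "grip": 0.4}

```text
t: 17.5
eef_pos: [377.3, 49.9, 276.8]
tcp_rot: [0.007, 1.0, -0.0, -0.0]
force: [0.8, -0.3, 0.3]
width: 56.4
```

```bash
python3 - <<'E'
from h import *
im=shot('top','t13'); print(panpose(im)); cv2.imwrite('pics/t13z.png',cv2.resize(im['pixels'][130:330,110:450],None,fx=2.3,fy=2.3,interpolation=cv2.INTER_CUBIC))
im=shot('side','s13');cv2.imwrite('pics/s13z.png',cv2.resize(im['pixels'][140:340,180:400],None,fx=3,fy=3,interpolation=cv2.INTER_CUBIC)); st()
E
```

```text
{'c': array([608.8984191, 137.9142788]), 'n': np.int64(281), 'nh': 44, 'ax': np.float64(68.59518900654228), 'rad': np.float64(3.238778780132435), 'grip': array([454.14599215, 129.15720439]), 'hmax': np.float64(265.0410008661187)}
t 17.6 tcp [377.5  49.5 277.2] jaw 88.94 w 56.2 F [ 0.3 -0.3  0. ]
```

View pics/t13z.png

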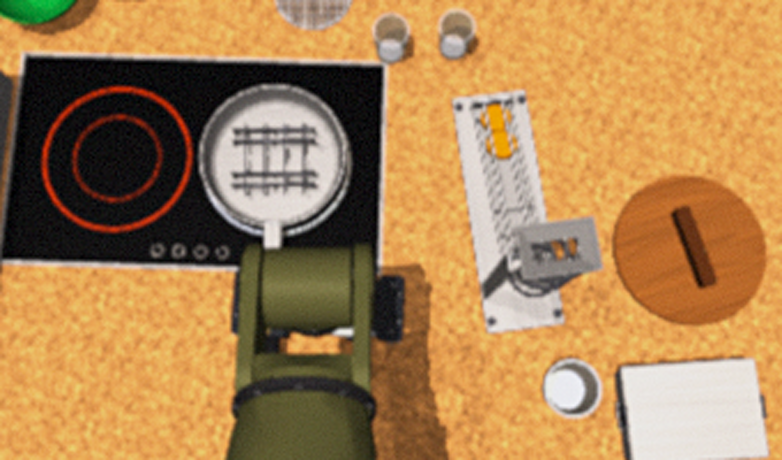

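View pics/s13z.png

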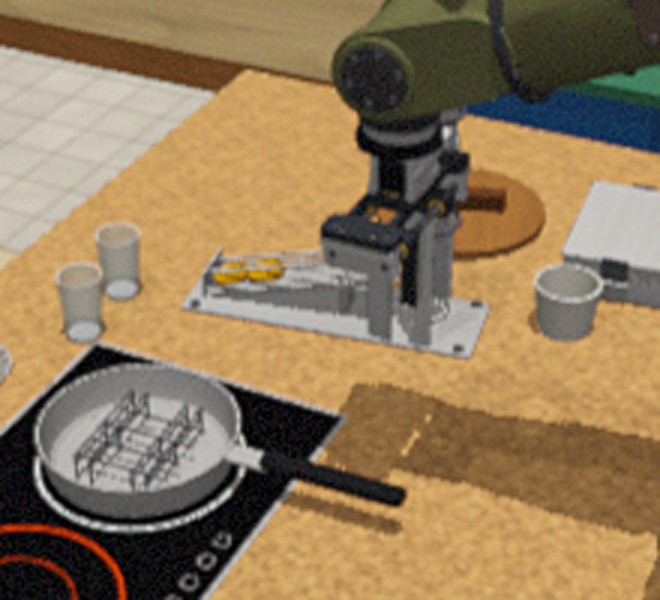

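Both lids lie gold up in the lane, the rack is empty and the pan hasn't moved. Back to the handle.

Emit:
drive_tool:
  commands:
    - {"linear": [25, 25, -15], "angular": [0, 0, 4], "grip": 0.4}
    - {"linear": [50, 55, -30], "angular": [0, 0, 4], "grip": 0.4}
    - {"linear": [72, 75, -50], "angular": [0, 0, 4], "grip": 0.4}
    - {"linear": [77, 80, -75], "angular": [0, 0, 4], "grip": 0.4}
    - {"linear": [77, 80, -75], "angular": [0, 0, 4], "grip": 0.4}

```text
t: 18.1
eef_pos: [453.9, 129.6, 199.5]
tcp_rot: [-0.023, 1.0, -0.0, -0.002]
force: [-0.2, -0.1, -0.2]
width: 56.5
```

```bash
python3 - <<'E'
from h import *
im=shot('wrist','w14'); st(); g=im['pixels'].max(2); pts=[]
for v in range(60,240,10):
    row=np.nonzero(g[v,240:340]<75)[0]+240
    if len(row)>5 and np.ptp(row)<60: p=plane(im,np.median(row),v,52); pts.append(p[:2]); print(v,row.min(),row.max(),p.round(1))
E
```

```text
t 18.15 tcp [454.  129.3 201.3] jaw 92.62 w 56.3 F [0.3 0.7 1.2]
70 273 301 [337.7 126.   52. ]
80 272 303 [343.8 126.6  52. ]
90 272 302 [350.  126.6  52. ]
100 272 302 [356.3 126.9  52. ]
110 272 302 [362.7 127.2  52. ]
120 273 302 [369.2 127.8  52. ]
130 272 302 [375.8 127.8  52. ]
140 273 302 [382.5 128.5  52. ]
150 273 302 [389.3 128.8  52. ]
160 273 302 [396.2 129.2  52. ]
170 273 301 [403.3 129.2  52. ]
180 273 301 [410.5 129.5  52. ]
190 274 301 [417.8 130.2  52. ]
200 274 301 [425.2 130.6  52. ]
210 274 301 [432.8 131.   52. ]
220 274 301 [440.5 131.3  52. ]
```

View pics/w14.png

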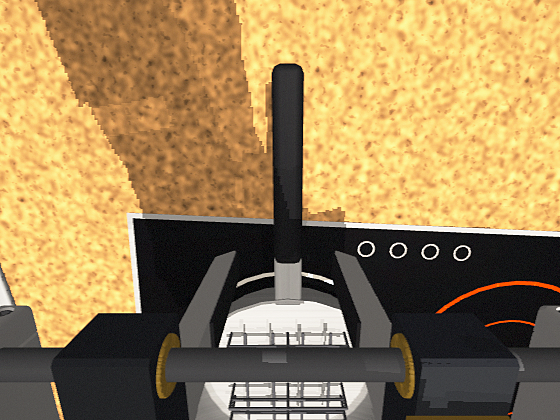

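The handle runs from (287,70) to (288,260), well aligned, yaw about 2.9°, at y ≈ 131 at the grip. I'll descend and close.

Emit:
drive_tool:
  commands:
    - {"linear": [0, 1, -35], "angular": [0, 0, 0.4], "grip": 0.4}
    - {"linear": [0, 1, -65], "angular": [0, 0, 0.4], "grip": 0.4}
    - {"linear": [0, 1, -77], "angular": [0, 0, 0.4], "grip": 0.4}
    - {"linear": [0, 1, -78], "angular": [0, 0, 0.4], "grip": 0.7}
    - {"linear": [0, 1, -78], "angular": [0, 0, 0.4], "grip": 0.9}
    - {"linear": [0, 1, -78], "angular": [0, 0, 0.4], "grip": 0.9}
    - {"linear": [0, 1, -78], "angular": [0, 0, 0.4], "grip": 0.9}
    - {"linear": [0, 1, -78], "angular": [0, 0, 0.4], "grip": 0.9}
  newtons: 30

```text
t: 18.95
eef_pos: [454.7, 130.4, 124.8]
tcp_rot: [-0.028, 1.0, 0.0, 0.001]
force: [-0.9, 0.3, 5.1]
width: 21.7
```

Emit:
drive_tool:
  commands:
    - {"linear": [0, 0, 0], "angular": [0, 0, 0], "grip": 0.9}
    - {"linear": [0, 0, 0], "angular": [0, 0, 0], "grip": 0.9}
    - {"linear": [0, 0, 0], "angular": [0, 0, 0], "grip": 0.9}

```text
t: 19.25
eef_pos: [454.6, 130.5, 124.6]
tcp_rot: [-0.028, 1.0, 0.0, 0.0]
force: [-2.4, 0.6, 5.9]
width: 21.6
```

```bash
python3 -W ignore - <<'E'
from h import *
im=shot('top','t15'); print(panpose(im)['c']); st()
E
```

```text
[608.27803663 138.1098654 ]
t 19.3 tcp [454.6 130.4 124.6] jaw 93.19 w 22.0 F [-2.5  0.1  7.2]
```

There are 7 N of vertical preload, so I'll ease it before sliding to avoid tipping the pan.

Emit:
drive_tool:
  commands:
    - {"linear": [0, 0, 1.0], "angular": [0, 0, 0], "grip": 0.9}
    - {"linear": [0, 0, 1.0], "angular": [0, 0, 0], "grip": 0.9}
    - {"linear": [0, 0, 1.0], "angular": [0, 0, 0], "grip": 0.9}

```text
t: 19.6
eef_pos: [454.4, 130.3, 124.9]
tcp_rot: [-0.028, 1.0, -0.0, -0.0]
force: [1.8, 0.9, -2.2]
width: 21.8
```

Emit:
drive_tool:
  commands:
    - {"linear": [0, 6, -0.2], "angular": [0, 0, 0], "grip": 0.9}
    - {"linear": [0, 18, -0.2], "angular": [0, 0, 0], "grip": 0.9}
    - {"linear": [0, 34, -0.2], "angular": [0, 0, 0], "grip": 0.9}
    - {"linear": [0, 52, -0.2], "angular": [0, 0, 0], "grip": 0.9}
    - {"linear": [0, 70, -0.2], "angular": [0, 0, 0], "grip": 0.9}
    - {"linear": [0, 88, -0.2], "angular": [0, 0, 0], "grip": 0.9}
    - {"linear": [0, 106, -0.2], "angular": [0, 0, 0], "grip": 0.9}
    - {"linear": [0, 124, -0.2], "angular": [0, 0, 0], "grip": 0.9}

```text
t: 20.4
eef_pos: [454.2, 255.4, 124.9]
tcp_rot: [-0.028, 1.0, -0.0, -0.0]
force: [-0.2, -4.3, 2.8]
width: 22.0
```

Emit:
drive_tool:
  commands:
    - {"linear": [0, 18, 0], "angular": [0, 0, 0], "grip": 0.9}
    - {"linear": [0, 36, 0], "angular": [0, 0, 0], "grip": 0.9}
    - {"linear": [0, 54, 0], "angular": [0, 0, 0], "grip": 0.9}
    - {"linear": [0, 70, 0], "angular": [0, 0, 0], "grip": 0.9}
    - {"linear": [0, 84, 0], "angular": [0, 0, 0], "grip": 0.9}
    - {"linear": [0, 94, 0], "angular": [0, 0, 0], "grip": 0.9}
    - {"linear": [0, 99, 0], "angular": [0, 0, 0], "grip": 0.9}
    - {"linear": [0, 100, 0], "angular": [0, 0, 0], "grip": 0.9}

```text
t: 21.2
eef_pos: [454.4, 354.7, 124.9]
tcp_rot: [-0.028, 1.0, 0.0, 0.0]
force: [-0.9, -3.9, 4.8]
width: 21.5
```

```bash
python3 -W ignore - <<'E'
from h import *
im=shot('top','t16'); print(panpose(im)['c'],pan2(im,(609,362))); st()
E
```

```text
[608.42712126 360.44290549] (array([609.61415456, 360.56194783, 100.79223824]), array([610.0604492 , 360.39070072]), 311, np.float64(0.6770504690666712))
t 21.25 tcp [454.5 354.5 124.9] jaw 93.19 w 21.5 F [ 0.2 -2.2  3.3]
```

Emit:
drive_tool:
  commands:
    - {"linear": [0, 1, 0], "angular": [0, 0, 0], "grip": 0.9}
    - {"linear": [0, 2, 0], "angular": [0, 0, 0], "grip": 0.9}
    - {"linear": [0, 2, 0], "angular": [0, 0, 0], "grip": 0.9}

```text
t: 21.55
eef_pos: [454.5, 356.1, 124.9]
tcp_rot: [-0.028, 1.0, -0.0, -0.0]
force: [-0.7, -4.2, 3.4]
width: 21.6
```

Emit:
drive_tool:
  commands:
    - {"linear": [0, 0, 0], "angular": [0, 0, 0], "grip": 0.3}
    - {"linear": [0, 0, 0], "angular": [0, 0, 0], "grip": 0.3}
    - {"linear": [0, 0, 0], "angular": [0, 0, 0], "grip": 0.3}
    - {"linear": [0, 0, 0], "angular": [0, 0, 0], "grip": 0.3}
    - {"linear": [0, 0, 20], "angular": [0, 0, 0], "grip": 0.3}
    - {"linear": [0, 0, 60], "angular": [0, 0, 0], "grip": 0.3}
    - {"linear": [-20, -20, 100], "angular": [0, 0, 0], "grip": 0.3}
    - {"linear": [-35, -50, 130], "angular": [0, 0, 0], "grip": 0.3}

```text
t: 22.35
eef_pos: [418.8, 306.5, 256.8]
tcp_rot: [-0.029, 1.0, 0.001, 0.001]
force: [-0.4, 0.1, 0.5]
width: 65.9
```

Emit:
drive_tool:
  commands:
    - {"linear": [-10, -45, 0], "angular": [0, 0, -4], "grip": 0.3}
    - {"linear": [-20, -90, 0], "angular": [0, 0, -8], "grip": 0.3}
    - {"linear": [-30, -135, 0], "angular": [0, 0, -16], "grip": 0.3}
    - {"linear": [-30, -135, 0], "angular": [0, 0, -16], "grip": 0.3}

```text
t: 22.75
eef_pos: [388.5, 168.2, 255.1]
tcp_rot: [0.115, 0.993, -0.0, 0.0]
force: [-0.4, 0.1, -0.3]
width: 65.9
```

```bash
python3 -W ignore - <<'E'
from h import *
im=shot('top','t17'); print(panpose(im),pan2(im,(609,362))); st()
a=cv2.resize(im['pixels'][140:300,100:290],None,fx=3.5,fy=3.5,interpolation=cv2.INTER_CUBIC); cv2.imwrite('pics/t17z.png',a)
P=cloud(im)
m=(P[...,1]<-310)&(P[...,1]>-560)&(P[...,0]>370)&(P[...,0]<640)&(P[...,2]>32)&(P[...,2]<50)
v,u=np.nonzero(m);q=np.array([plane(im,a,b,41)[:2] for a,b in zip(u,v)],np.float32); print('bar',len(q),cv2.minAreaRect(q),q.mean(0))
hsv=cv2.cvtColor(im['pixels'],cv2.COLOR_BGR2HSV)
E
```

```text
{'c': array([608.7996766 , 361.01393754]), 'n': np.int64(294), 'nh': 293, 'ax': np.float64(3.5158695469855763), 'rad': np.float64(3.1553190968294764), 'grip': array([454.03465787, 352.48229189]), 'hmax': np.float64(274.21889436861363)} (array([608.89461085, 361.57102483, 101.26628733]), array([609.60234322, 361.50601519]), 349, np.float64(0.28794243712640366))
t 22.8 tcp [389.3 170.  255.4] jaw 77.01 w 65.8 F [-0.  -0.3 -0.2]
bar 268 ((501.1139221191406, -431.9391174316406), (108.7984390258789, 24.90135383605957), 18.25326156616211) [ 500.63165 -432.75372]
```

View pics/t17z.png

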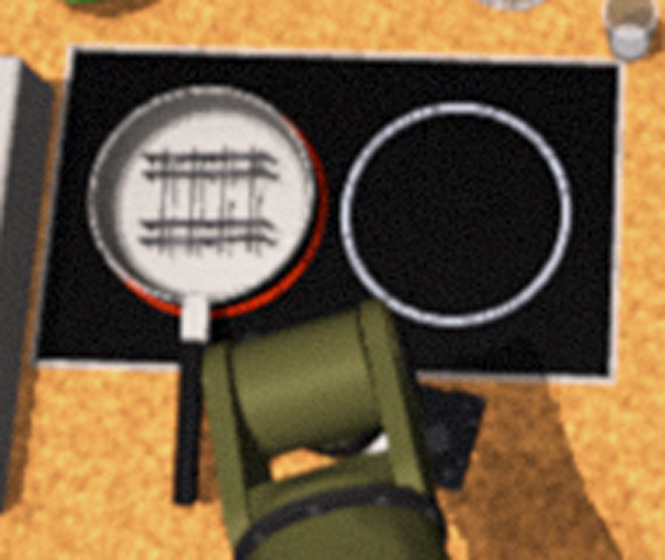

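View pics/t17.png

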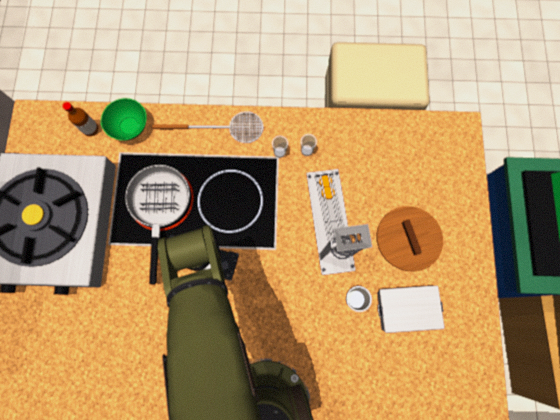

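The pan is at (609.2,361.5) and the ring at (609.3,362.1), so that is good. The wooden lid's bar is at (501,-432.5), unmoved, with its axis at 18.25°. I'll go over high and turn the jaws to -71.75°, which is -149° of turn.

Emit:
drive_tool:
  commands:
    - {"linear": [0, -10, 40], "angular": [0, 0, -8], "grip": 0.2}
    - {"linear": [0, -20, 80], "angular": [0, 0, -16], "grip": 0.2}
    - {"linear": [0, -30, 120], "angular": [0, 0, -24], "grip": 0.2}
    - {"linear": [5, -50, 160], "angular": [0, 0, -32], "grip": 0.2}
    - {"linear": [10, -70, 195], "angular": [0, 0, -40], "grip": 0.2}
    - {"linear": [15, -100, 215], "angular": [0, 0, -48], "grip": 0.2}
    - {"linear": [20, -135, 215], "angular": [0, 0, -56], "grip": 0.2}
    - {"linear": [25, -170, 215], "angular": [0, 0, -64], "grip": 0.2}

```text
t: 23.6
eef_pos: [415.1, 1.0, 470.5]
tcp_rot: [0.622, 0.783, 0.0, 0.001]
force: [-0.5, -0.1, -1.0]
width: 75.0
```

Emit:
drive_tool:
  commands:
    - {"linear": [10, -45, 0], "angular": [0, 0, -8], "grip": 0.2}
    - {"linear": [20, -90, 0], "angular": [0, 0, -16], "grip": 0.2}
    - {"linear": [30, -135, 0], "angular": [0, 0, -24], "grip": 0.2}
    - {"linear": [40, -180, 0], "angular": [0, 0, -32], "grip": 0.2}
    - {"linear": [50, -225, 0], "angular": [0, 0, -40], "grip": 0.2}
    - {"linear": [58, -270, 0], "angular": [0, 0, -48], "grip": 0.2}
    - {"linear": [66, -315, 0], "angular": [0, 0, -56], "grip": 0.2}
    - {"linear": [75, -355, 0], "angular": [0, 0, -64], "grip": 0.2}

```text
t: 24.4
eef_pos: [490.6, -355.2, 469.3]
tcp_rot: [0.943, 0.334, 0.0, -0.0]
force: [0.3, -0.0, -0.6]
width: 75.1
```

```bash
python3 -W ignore - <<'E'
from h import *
st()
E
```

```text
t 24.4 tcp [ 490.6 -355.2  469.3] jaw -51.02 w 75.1 F [ 0.3 -0.  -0.6]
```

Emit:
drive_tool:
  commands:
    - {"linear": [4, -35, 0], "angular": [0, 0, -8], "grip": 0.2}
    - {"linear": [10, -70, -20], "angular": [0, 0, -16], "grip": 0.2}
    - {"linear": [10, -77, -65], "angular": [0, 0, -20.7], "grip": 0.2}
    - {"linear": [10, -77, -110], "angular": [0, 0, -20.7], "grip": 0.2}
    - {"linear": [10, -77, -155], "angular": [0, 0, -20.7], "grip": 0.2}
    - {"linear": [10, -77, -200], "angular": [0, 0, -20.7], "grip": 0.2}
    - {"linear": [10, -77, -240], "angular": [0, 0, -20.7], "grip": 0.2}
    - {"linear": [10, -77, -250], "angular": [0, 0, -20.7], "grip": 0.2}

```text
t: 25.2
eef_pos: [499.7, -429.1, 214.7]
tcp_rot: [0.987, 0.162, -0.002, -0.003]
force: [-1.1, -0.5, -0.1]
width: 75.5
```

```bash
python3 -W ignore - <<'E'
from h import *
shot('wrist','w18'); shot('side','s18'); st()
E
```

```text
t 25.3 tcp [ 500.2 -430.1  218.9] jaw -71.42 w 75.0 F [ 0.6  0.7 -0.2]
```

View pics/w18.png

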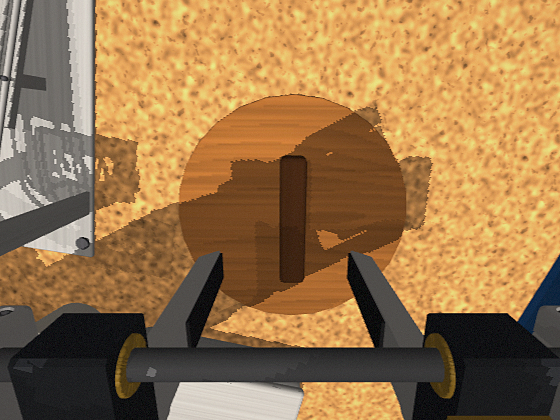

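View pics/s18.png

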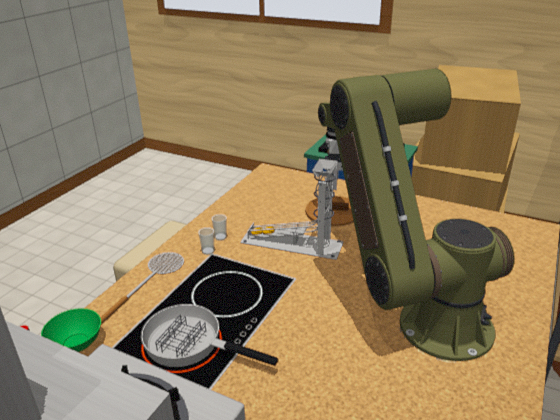

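The bar runs from (293,157) to (292,281) in the wrist view, aligned with the jaws. I'll check its position.

```bash
python3 -W ignore - <<'E'
from h import *
im=load('w18'); a=plane(im,293,156.5,41);b=plane(im,292,282,41); print(a,b,(a+b)/2,np.degrees(np.arctan2(*(a-b)[1::-1])))
E
```

```text
[ 555.09312122 -415.68748509   41.        ] [ 451.41825692 -450.6822036    41.        ] [ 503.25568907 -433.18484435   41.        ] 18.651747424970655
```

Emit:
drive_tool:
  commands:
    - {"linear": [2, -3, -35], "angular": [0, 0, 0], "grip": 0.2}
    - {"linear": [2, -3, -70], "angular": [0, 0, 0], "grip": 0.4}
    - {"linear": [2, -3, -92], "angular": [0, 0, 0], "grip": 0.4}
    - {"linear": [2, -3, -100], "angular": [0, 0, 0], "grip": 0.5}
    - {"linear": [2, -3, -101], "angular": [0, 0, 0], "grip": 0.5}
    - {"linear": [2, -3, -101], "angular": [0, 0, 0], "grip": 0.6}
  newtons: 35

```text
t: 25.9
eef_pos: [502.2, -434.2, 121.1]
tcp_rot: [0.987, 0.161, 0.001, 0.001]
force: [0.1, -1.1, 0.1]
width: 42.0
```

Emit:
drive_tool:
  commands:
    - {"linear": [0, 0, 0], "angular": [0, 0, 0], "grip": 0.9}
    - {"linear": [0, 0, 0], "angular": [0, 0, 0], "grip": 0.9}
    - {"linear": [0, 0, 0], "angular": [0, 0, 0], "grip": 0.9}
    - {"linear": [0, 0, 0], "angular": [0, 0, 0], "grip": 0.9}
    - {"linear": [0, 0, 0], "angular": [0, 0, 0], "grip": 0.9}
    - {"linear": [0, 0, 0], "angular": [0, 0, 0], "grip": 0.9}
    - {"linear": [0, 0, 0], "angular": [0, 0, 0], "grip": 0.9}

```text
t: 26.6
eef_pos: [501.7, -433.9, 119.9]
tcp_rot: [0.987, 0.161, 0.0, 0.0]
force: [0.1, 2.2, 6.2]
width: 21.5
```

```bash
python3 -W ignore - <<'E'
from h import *
shot('wrist','w19'); st()
E
```

```text
t 26.65 tcp [ 501.7 -433.8  119.9] jaw -71.52 w 21.5 F [-2.4  1.7  6.4]
```

View pics/w19.png

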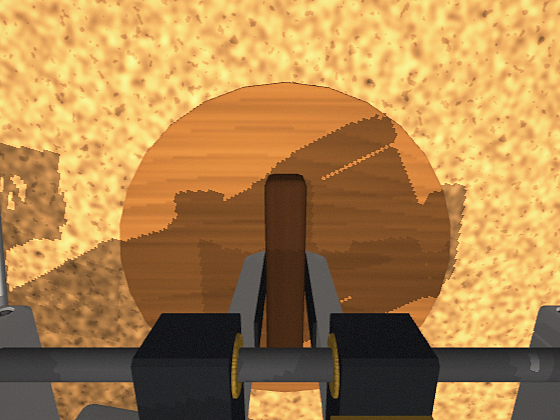

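Gripped. The lid's underside is 119.9 mm below the TCP. I'll raise the grip force and lift.

Emit:
drive_tool:
  commands:
    - {"linear": [0, 0, 0], "angular": [0, 0, 0], "grip": 0.9}
    - {"linear": [0, 0, 8], "angular": [0, 0, 0], "grip": 0.9}
    - {"linear": [0, 0, 30], "angular": [0, 0, 0], "grip": 0.9}
    - {"linear": [0, 0, 65], "angular": [0, 0, 0], "grip": 0.9}
    - {"linear": [0, 0, 105], "angular": [0, 0, 0], "grip": 0.9}
    - {"linear": [0, 0, 150], "angular": [0, 0, 0], "grip": 0.9}
    - {"linear": [0, 0, 195], "angular": [0, 0, 0], "grip": 0.9}
    - {"linear": [0, 0, 240], "angular": [0, 0, 0], "grip": 0.9}
  newtons: 50

```text
t: 27.45
eef_pos: [501.1, -433.3, 361.0]
tcp_rot: [0.987, 0.161, -0.0, -0.0]
force: [-0.2, -0.1, -2.5]
width: 21.7
```

Emit:
drive_tool:
  commands:
    - {"linear": [0, 0, 40], "angular": [0, 0, 0], "grip": 0.9}
    - {"linear": [0, 0, 80], "angular": [0, 0, 0], "grip": 0.9}
    - {"linear": [0, 0, 115], "angular": [0, 0, 0], "grip": 0.9}
    - {"linear": [0, 0, 130], "angular": [0, 0, 0], "grip": 0.9}
    - {"linear": [0, 0, 130], "angular": [0, 0, 0], "grip": 0.9}

```text
t: 27.95
eef_pos: [501.2, -433.4, 491.4]
tcp_rot: [0.987, 0.161, 0.001, 0.002]
force: [0.4, 0.2, -3.7]
width: 21.3
```

```bash
python3 -W ignore - <<'E'
from h import *
shot('side','s20'); st(); im=shot('top','t20'); print(panpose(im)['c'], pan2(im,(609,361)))
E
```

```text
t 28.0 tcp [ 501.4 -433.6  489.1] jaw -71.51 w 21.6 F [-0.2 -0.7 -3.8]
[563.34651394 423.12753727] (array([608.76201047, 361.56286406, 101.37460306]), array([609.41548482, 361.53189431]), 349, np.float64(0.3993005729941501))
```

View pics/s20.png

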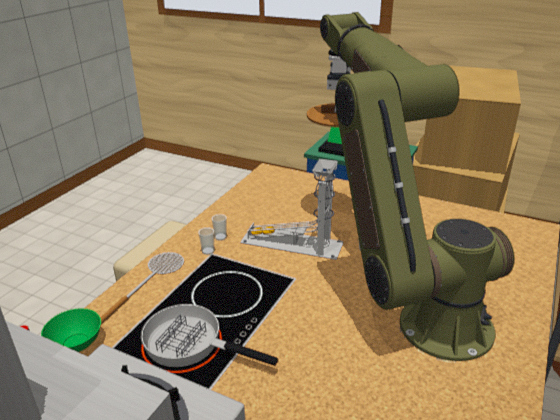

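The lid is lifted level and clear of the turner. I'll swing it across to the pan.

Emit:
drive_tool:
  commands:
    - {"linear": [2, 12, 0], "angular": [0, 0, 0], "grip": 0.9}
    - {"linear": [5, 36, 0], "angular": [0, 0, 0], "grip": 0.9}
    - {"linear": [10, 72, 0], "angular": [0, 0, 0], "grip": 0.9}
    - {"linear": [16, 115, 0], "angular": [0, 0, 0], "grip": 0.9}
    - {"linear": [22, 158, 0], "angular": [0, 0, 0], "grip": 0.9}
    - {"linear": [28, 201, 0], "angular": [0, 0, 0], "grip": 0.9}
    - {"linear": [34, 244, 0], "angular": [0, 0, 0], "grip": 0.9}
    - {"linear": [40, 287, 0], "angular": [0, 0, 0], "grip": 0.9}

```text
t: 28.85
eef_pos: [541.0, -144.1, 487.8]
tcp_rot: [0.987, 0.161, -0.001, -0.0]
force: [1.7, -0.7, -2.6]
width: 21.7
```

Emit:
drive_tool:
  commands:
    - {"linear": [6, 43, 0], "angular": [0, 0, 0], "grip": 0.9}
    - {"linear": [12, 86, 0], "angular": [0, 0, 0], "grip": 0.9}
    - {"linear": [18, 129, 0], "angular": [0, 0, 0], "grip": 0.9}
    - {"linear": [24, 172, 0], "angular": [0, 0, 0], "grip": 0.9}
    - {"linear": [30, 215, 0], "angular": [0, 0, 0], "grip": 0.9}
    - {"linear": [36, 258, -20], "angular": [0, 0, 0], "grip": 0.9}
    - {"linear": [42, 298, -50], "angular": [0, 0, 0], "grip": 0.9}
    - {"linear": [47, 336, -90], "angular": [0, 0, 0], "grip": 0.9}

```text
t: 29.65
eef_pos: [587.0, 188.1, 401.7]
tcp_rot: [0.987, 0.161, 0.0, -0.0]
force: [0.6, -0.7, -2.0]
width: 21.6
```

```bash
python3 -W ignore - <<'E'
from h import *
st()
E
```

```text
t 29.65 tcp [587.  188.1 401.7] jaw -71.44 w 21.6 F [ 0.6 -0.7 -2. ]
```

Emit:
drive_tool:
  commands:
    - {"linear": [6, 43, -20], "angular": [0, 0, 0], "grip": 0.9}
    - {"linear": [11, 86, -50], "angular": [0, 0, 0], "grip": 0.9}
    - {"linear": [16, 125, -85], "angular": [0, 0, 0], "grip": 0.9}
    - {"linear": [20, 155, -120], "angular": [0, 0, 0], "grip": 0.9}
    - {"linear": [22, 170, -155], "angular": [0, 0, 0], "grip": 0.9}
    - {"linear": [22, 173, -180], "angular": [0, 0, 0], "grip": 0.9}
    - {"linear": [22, 173, -182], "angular": [0, 0, 0], "grip": 0.9}
    - {"linear": [22, 173, -182], "angular": [0, 0, 0], "grip": 0.9}

```text
t: 30.45
eef_pos: [609.4, 358.4, 221.1]
tcp_rot: [0.987, 0.161, -0.0, 0.0]
force: [0.2, -0.7, -1.2]
width: 21.5
```

```bash
python3 -W ignore - <<'E'
from h import *
st();im=shot('top','t21'); cv2.imwrite('pics/t21z.png',cv2.resize(im['pixels'][140:300,70:260],None,fx=3.5,fy=3.5,interpolation=cv2.INTER_CUBIC))
im=shot('side','s21');cv2.imwrite('pics/s21z.png',cv2.resize(im['pixels'][220:400,100:300],None,fx=3.3,fy=3.3,interpolation=cv2.INTER_CUBIC)); shot('wrist','w21'); st()
E
```

```text
t 30.45 tcp [609.4 358.4 221.1] jaw -71.5 w 21.5 F [ 0.2 -0.7 -1.2]
t 30.6 tcp [610.2 358.2 223.3] jaw -71.54 w 21.3 F [-0.9 -0.3 -2.4]
```

View pics/t21z.png

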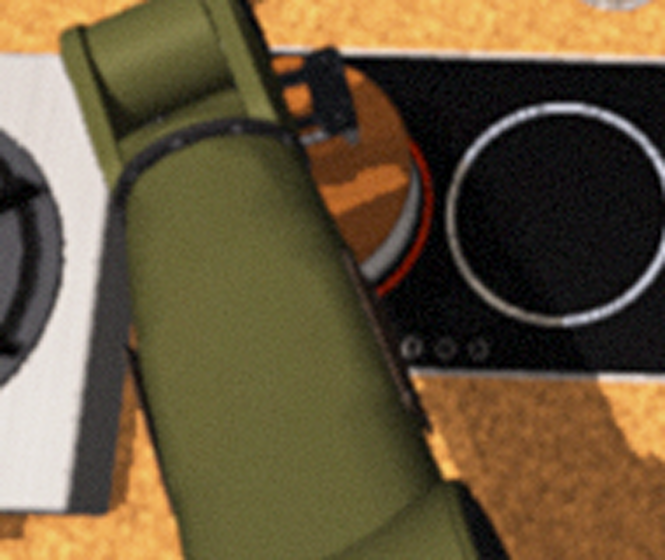

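View pics/s21z.png

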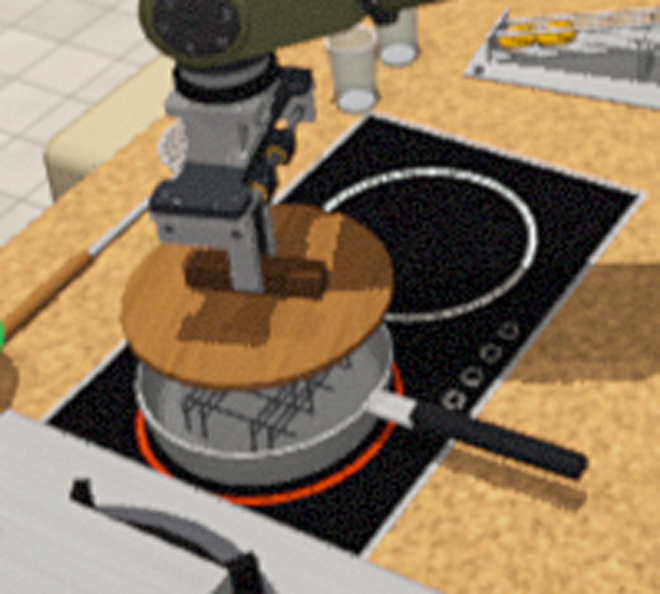

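View pics/w21.png

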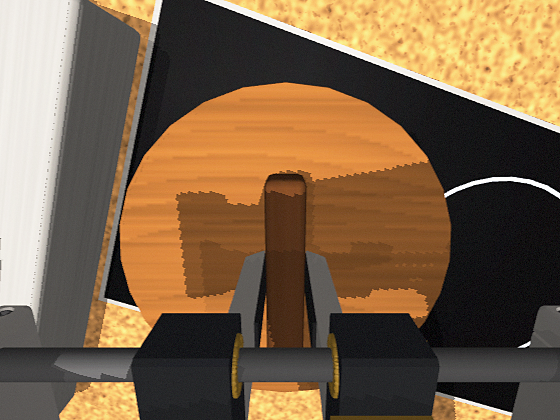

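The lid is level and held above the pan. I'll measure the lid's centre relative to the TCP from the wrist view, using the disc edge from (120,240) to (450,240) and its top at (285,83), and compare with the side view.

```bash
python3 -W ignore - <<'E'
from h import *
def disc(tag,z,roi,hi=25):
    im=load(tag);hsv=cv2.cvtColor(im['pixels'],cv2.COLOR_BGR2HSV)
    m=((hsv[...,0]<hi)&(hsv[...,1]>90)).astype(np.uint8); k=np.zeros_like(m); y0,y1,x0,x1=roi; k[y0:y1,x0:x1]=m[y0:y1,x0:x1]
    k=cv2.morphologyEx(k,cv2.MORPH_OPEN,np.ones((3,3)));
    c=max(cv2.findContours(k,cv2.RETR_EXTERNAL,cv2.CHAIN_APPROX_NONE)[0],key=cv2.contourArea)[:,0]
    c=c[(c[:,0]>x0+2)&(c[:,0]<x1-3)&(c[:,1]<y1-3)&(c[:,1]>y0+2)]
    q=np.array([plane(im,*p,z)[:2] for p in c]); c0=np.array([610.,359.])
    for s in (15,8,4,3):
        k=abs(np.linalg.norm(q-c0,axis=1)-104)<s
        r=least_squares(lambda p:np.linalg.norm(q[k]-p[:2],axis=1)-104,c0,loss='soft_l1'); c0=r.x
    print(tag,c0,k.sum(),abs(r.fun).mean())
disc('w21',118,(70,300,113,460))
disc('s21',118,(270,345,130,225))
im=load('w21'); print([plane(im,u,v,144.3) for u,v in [(285,174)]])
c=pan2(load('t20'),(609,361)); print(c)
E
```

```text
w21 [610.10706695 358.51519221] 575 0.25147130079587066
s21 [605.53301031 364.27996275] 127 1.1714570060081466
[array([665.63099742, 376.95422901, 144.3       ])]
(array([608.76201047, 361.56286406, 101.37460306]), array([609.41548482, 361.53189431]), 349, np.float64(0.3993005729941501))
```

Emit:
drive_tool:
  commands:
    - {"linear": [-1, 3, 0], "angular": [0, 0, 0], "grip": 0.9}
    - {"linear": [-1, 3, -15], "angular": [0, 0, 0], "grip": 0.9}
    - {"linear": [-1, 3, -32], "angular": [0, 0, 0], "grip": 0.9}
    - {"linear": [-1, 3, -46], "angular": [0, 0, 0], "grip": 0.9}
    - {"linear": [-1, 3, -54], "angular": [0, 0, 0], "grip": 0.9}
    - {"linear": [-1, 3, -58], "angular": [0, 0, 0], "grip": 0.9}
    - {"linear": [-1, 3, -60], "angular": [0, 0, 0], "grip": 0.9}
    - {"linear": [-1, 3, -60], "angular": [0, 0, 0], "grip": 0.9}

```text
t: 31.4
eef_pos: [609.0, 361.5, 161.2]
tcp_rot: [0.987, 0.161, 0.0, -0.0]
force: [0.2, -0.1, -2.2]
width: 21.6
```

```bash
python3 -W ignore - <<'E'
from h import *
im=shot('side','s22');cv2.imwrite('pics/s22z.png',cv2.resize(im['pixels'][220:400,100:300],None,fx=3.3,fy=3.3,interpolation=cv2.INTER_CUBIC)); st()
E
```

```text
t 31.45 tcp [609.1 361.5 161.5] jaw -71.52 w 21.7 F [ 0.3  0.2 -2.5]
```

View pics/s22z.png

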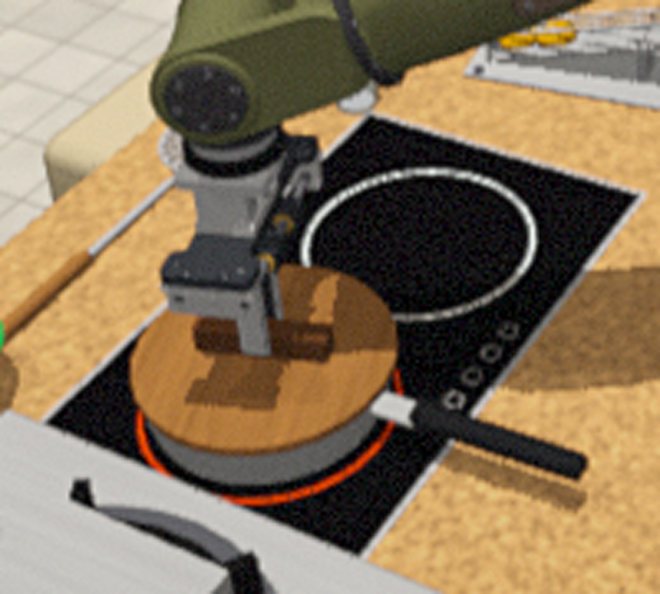

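Just 1–1.5 mm above seating. I'll lower a little more, then release.

Emit:
drive_tool:
  commands:
    - {"linear": [0, 0, -1], "angular": [0, 0, 0], "grip": 0.9}
    - {"linear": [0, 0, -1.5], "angular": [0, 0, 0], "grip": 0.9}
    - {"linear": [0, 0, -1.5], "angular": [0, 0, 0], "grip": 0.9}

```text
t: 31.75
eef_pos: [609.0, 361.5, 159.9]
tcp_rot: [0.987, 0.161, 0.0, -0.0]
force: [0.1, 1.0, -0.5]
width: 21.3
```

Emit:
drive_tool:
  commands:
    - {"linear": [0, 0, 0], "angular": [0, 0, 0], "grip": 0.5}
    - {"linear": [0, 0, 0], "angular": [0, 0, 0], "grip": 0.5}
    - {"linear": [0, 0, 0], "angular": [0, 0, 0], "grip": 0.4}
    - {"linear": [0, 0, 0], "angular": [0, 0, 0], "grip": 0.4}
    - {"linear": [0, 0, 15], "angular": [0, 0, 0], "grip": 0.4}
    - {"linear": [0, 0, 50], "angular": [0, 0, 0], "grip": 0.4}
    - {"linear": [-10, -20, 95], "angular": [0, 0, 0], "grip": 0.4}
    - {"linear": [-30, -50, 135], "angular": [0, 0, 0], "grip": 0.4}

```text
t: 32.55
eef_pos: [580.3, 313.7, 294.4]
tcp_rot: [0.987, 0.161, 0.001, -0.0]
force: [0.1, -0.7, 1.3]
width: 56.5
```

Emit:
drive_tool:
  commands:
    - {"linear": [-30, -35, 0], "angular": [0, 0, 0], "grip": 0.4}
    - {"linear": [-60, -75, 0], "angular": [0, 0, 0], "grip": 0.4}
    - {"linear": [-95, -110, 0], "angular": [0, 0, 0], "grip": 0.4}
    - {"linear": [-130, -145, 0], "angular": [0, 0, 0], "grip": 0.4}
    - {"linear": [-165, -180, 0], "angular": [0, 0, 0], "grip": 0.4}
    - {"linear": [-200, -215, 0], "angular": [0, 0, 0], "grip": 0.4}
    - {"linear": [-210, -230, 0], "angular": [0, 0, 0], "grip": 0.4}
    - {"linear": [-210, -230, 0], "angular": [0, 0, 0], "grip": 0.4}

```text
t: 33.35
eef_pos: [369.6, 82.5, 293.0]
tcp_rot: [0.987, 0.16, 0.001, 0.0]
force: [0.5, 0.2, -0.6]
width: 56.7
```

```bash
python3 -W ignore - <<'E'
from h import *
st();im=shot('top','t23'); cv2.imwrite('pics/t23z.png',cv2.resize(im['pixels'][140:300,100:340],None,fx=3.2,fy=3.2,interpolation=cv2.INTER_CUBIC))
s=shot('side','s23');cv2.imwrite('pics/s23z.png',cv2.resize(s['pixels'][190:400,90:350],None,fx=2.8,fy=2.8,interpolation=cv2.INTER_CUBIC)); 
P=cloud(im); d=np.hypot(P[...,0]-609,P[...,1]-361)
k=(d<95)&(P[...,2]<62)&(P[...,2]>40); A=np.c_[P[k][:,:2]-[609,361],np.ones(k.sum())]; sol=np.linalg.lstsq(A,P[k][:,2],rcond=None)[0]; print('plate',sol,np.degrees(np.hypot(*sol[:2])))
k=(d<80)&(P[...,2]>70); v,u=np.nonzero(k); q=np.array([plane(im,a,b,81)[:2] for a,b in zip(u,v)],np.float32); print('bar',cv2.minAreaRect(q),P[k][:,2].mean())
hsv=cv2.cvtColor(im['pixels'],cv2.COLOR_BGR2HSV)
rd=((hsv[...,0]<6)|(hsv[...,0]>172))&(hsv[...,1]>180)&(hsv[...,2]>130)
v,u=np.nonzero(rd[155:248,112:195]); q=np.array([plane(im,a+112,b+155,0)[:2] for a,b in zip(u,v)]); q=q[abs(np.linalg.norm(q-[609.3,362.1],axis=1)-102)<4]
print('red',len(q))
# pan wall from handle
print(panpose(im)['ax'],panpose(im)['nh'])
k=(P[...,2]>40)&(P[...,2]<62)&(hsv[...,2]<70)&(abs(P[...,1]-352)<40)&(P[...,0]>320)&(P[...,0]<480)
v,u=np.nonzero(k); h=np.array([plane(im,a,b,52)[:2] for a,b in zip(u,v)],np.float32); print('handle',cv2.minAreaRect(h),h[:,0].min())
E
```

```text
t 33.35 tcp [369.6  82.5 293. ] jaw -71.62 w 56.7 F [ 0.5  0.2 -0.6]
plate [ 3.26391147e-04 -2.02476193e-03  5.51316845e+01] 0.11750793155356987
bar ((607.94482421875, 358.4703674316406), (111.48077392578125, 23.90414047241211), 18.648530960083008) 80.11152388824455
red 12
-53.12673234554119 42
handle ((402.82965087890625, 348.8575744628906), (135.79776000976562, 21.617460250854492), 3.9000403881073) 334.88016
```

View pics/t23z.png

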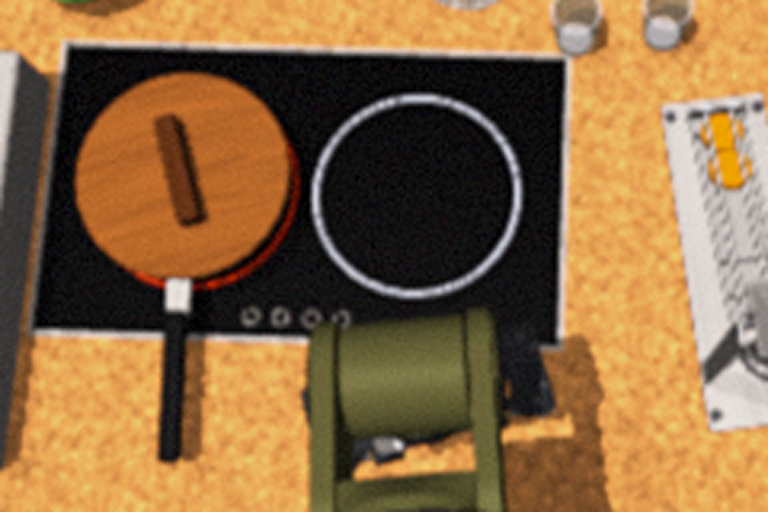

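View pics/s23z.png

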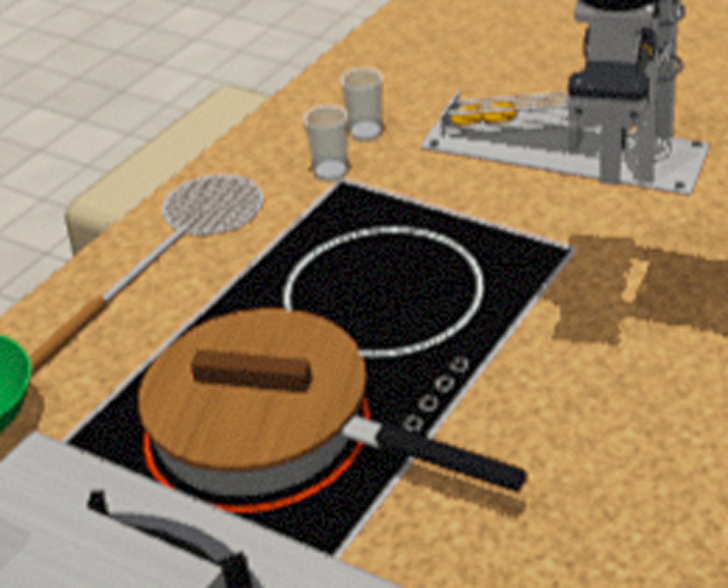

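The plate is level, with its top at 55.1 mm and a tilt of 0.1°. One quick check that the handle is where it was before the lid went on, then hand-in.

```bash
python3 -W ignore - <<'E'
from h import *
for t in ['t20','t23']:
    im=load(t);P=cloud(im);hsv=cv2.cvtColor(im['pixels'],cv2.COLOR_BGR2HSV)
    k=(P[...,2]>40)&(P[...,2]<62)&(hsv[...,2]<70)&(abs(P[...,1]-352)<40)&(P[...,0]>320)&(P[...,0]<480)
    v,u=np.nonzero(k); h=np.array([plane(im,a,b,52)[:2] for a,b in zip(u,v)],np.float32); print('handle',cv2.minAreaRect(h),h[:,0].min())
a=load('top0')['pixels'];b=load('t23')['pixels']
d=cv2.absdiff(a,b).max(2)
for n,(y0,y1,x0,x1) in dict(cup=(285,312,344,372),box=(284,334,376,446),jars=(130,162,268,320)).items(): print(n,(d[y0:y1,x0:x1]>50).mean())
E
```

```text
handle ((402.84429931640625, 348.7535705566406), (135.81967163085938, 21.594989776611328), 3.9979355335235596) 334.9685
handle ((402.82965087890625, 348.8575744628906), (135.79776000976562, 21.617460250854492), 3.9000403881073) 334.88016
cup 0.0
box 0.0
jars 0.0
```

```bash
python3 -c "
from plant import env
print(env.sign_off())"
```

```text
the job is handed in; nothing more can be done
None
```

I finished the task in the order asked and handed it in at about 33 s on the robot's clock; sign-off reports no verdict.

- **Pan to the white ring:** I slid it by its handle. After letting go it measured about (609, 138), with the ring at (609.3, 137.2).
- **Jar lids:** Two were present, and I dropped both into the turner's mouth, gold towards its back. Both lie gold side up at the bottom of the lane, and the rack is empty.
- **Pan back to the red ring:** It measured about (609.2, 361.5), with the ring at (609.3, 362.1). The handle was in the same place before and after the wooden lid went on.
- **Wooden lid:** It sits level, with its top at 55.1 mm (55 expected) and a tilt of about 0.1°.
- **Left alone:** The teacup, lunch box and jars show no change in the top view.

**Checks that disagreed or showed something:**
- Side-view fits of the pan rim and the lid disc were 5–7 mm off the top and wrist fits. I relied on the top and wrist views, which agreed with each other to about 1 mm on the pan and the turner mouth; on the handle's sideways position they differed by 3–5 mm at first.
- The final lid bar fit in the top view was about 3 mm short of the pan centre in y. That is well inside the 12 mm of slack around the plug.
- On the second grip of the handle there were about 7 N of downward preload, which I eased before sliding.

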